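# Swap the lens blank in a rod nest and build the stack

## Task

The wrong lens blank, the small flat one, is standing in the four-rod nest, and the right one, the wider domed blank, is on the wooden rest. Swap them, parking one in the empty paper-lined dish on the way, so that the flat blank ends in the middle of the rest and the nest holds the full stack, all lying flat between the rods: spacer at the bottom, domed blank (dome up) on it, retaining ring (lugs up) on top. Never lay a blank on the bare bench or let it turn over, and leave the small vial where it stands.

Things in the scene. Friction and masses are not known exactly. Their poses are not given: they have to be found in the camera images.
- nest: Fixed nest: black round base 90 mm across, flat top 12 mm high, with four upright 6 mm steel rods at x, y = +-20.5 mm in its own frame, round-ended, reaching 51 mm above the bench. A 52 mm disc just fits between them. The 35 mm gaps between rods face its own +-x and +-y, so fingers closing along its x or y pass. Yaw varies. Origin: centre of underside. Holds the flat blank at the start.
- rest: Fixed round wooden rest, 80 mm across at the foot, flat top 72 mm across at 22 mm above the bench, with a darker flat circle in the middle, no rim. Origin: centre of the underside. It carries the domed blank at the start.
- dish: Fixed shallow glass dish, 140 mm across outside, wall 3 mm thick and 14 mm high, flat inner floor 6 mm above the bench lined with white paper; empty at the start: the free spot. Origin: centre of the underside.
- plate_blank: Loose flat lens blank: milky glass disc 38 mm across, 12 mm thick, 35 g. Origin: centre of the underside, z up. Starts in the middle of the nest, on its base.
- domed_blank: Loose domed lens blank: milky glass disc 48 mm across, 8 mm thick at the rim, with a central dome 28 mm across that rises to 14 mm. 45 g. Origin: centre of the flat underside, z up through the dome. Starts in the middle of the rest.
- spacer: Loose spacer: plain bright aluminium ring, 48 mm outside, 36 mm inside, 14 mm high, 25 g. Lies on the bench; both faces alike. Origin: centre of the underside, z up.
- retainer: Loose retaining ring: flat black ring, 48 mm outside, 36 mm inside, 8 mm high, with two small lugs (4 mm high, 5 by 8 mm) facing each other on its upper face at its own +x and -x. 40 g. Lies on the bench, lugs up; it goes around the dome and lies on the domed blank's rim. Origin: centre of the underside, z up.
- vial: Loose bystander: closed amber specimen vial, 26 mm across, 50 mm high, standing on the bench. Origin: centre of the underside. Leave it alone.
Things that resemble listed ones, but are neither listed nor needed, are in the scene too. What is shaped like the domed_blank but purple or turquoise is not meant.

How it is judged (in metres and radians):
At the end, for the whole second after the job is handed in: Released and at rest, flat within 7 degrees: spacer, domed blank, ring in the nest, each within 6 mm of its centre, undersides 12 (+-2), 26 (+-2.5), 34 (+-3) mm above the nest's origin, upper faces up; flat blank on the rest (22 +-2 mm above its origin), within 12 mm of its centre (horizontal distance between each of spacer, domed_blank, retainer and nest below 0.006 m and z of spacer in the frame of nest between 0.01 and 0.014 m and angle between each of spacer, domed_blank, retainer, plate_blank's own z axis and vertical below 0.12 rad and linear speed of each of spacer, domed_blank, retainer, plate_blank below 0.01 m/s and z of domed_blank in the frame of nest between 0.0235 and 0.0285 m and z of retainer in the frame of nest between 0.031 and 0.037 m and horizontal distance between plate_blank and rest below 0.012 m and z of plate_blank in the frame of rest between 0.02 and 0.024 m); the robot touches nothing.
It fails at once if a lens blank is laid on the bare bench (height (world z) of any of plate_blank, domed_blank below 0.0035 m).
It fails at once if a lens blank is tipped or turned over (more than 50 degrees) (angle between any of plate_blank, domed_blank's own z axis and vertical above 0.87 rad).
It fails at once if the vial is moved by more than 20 mm or knocked over (distance of vial from where it was at the start of the episode above 0.02 m or angle between vial's own z axis and vertical above 0.5 rad).
It also fails if it takes over 136 s, if anything falls off the work surface, if the arm or the gripper's body presses on something with over 40 N, if the wrist force passes 120 N, or if a joint passes its speed limit or range.

## Robot

A 6-joint arm with a two-finger parallel gripper is mounted at the origin on the work surface. World frame = base frame: x ahead of the robot, y to its left, z up, the work surface at z = 0. Lengths are in mm, angles in rad, forces in N, time in s.
With the tool pointing down it reaches from about 350 to 875 mm from the base axis. Payload 4.2 kg.
Tool frame: the origin (TCP) lies at the very end of the fingers, on their centre line; the grasp point (between the pads) lies 19 mm behind it; z points along the fingers, y is the line along which they close (so a half turn about z gives the same grasp; the last joint's range is limited). The gripper opens to 87 mm and grips with 3 to 60 N. Pads are 19 mm wide; open, the fingers measure 117 mm over their backs; the gripper's body (75 mm by 190 mm) begins 51 mm behind the grasp point.
Start: joints at [1.538, 0.385, 0.008, 0, -1.194, -0.259], TCP at [179.766, 598.568, 222.55] pointing down, gripper open.
Joint ranges: [-3.14, 3.14], [-1.21, 2.06], [-1.07, 1.41], [-3.16, 2.05], [-2.99, -0.16], [-3.1, 3.1]. Speed limits (rad/s): [2.79, 2.79, 3.14, 3.14, 3.14, 3.14].

## Interface

Orientations are given as a rotation vector (axis times angle).
In Python, from cell import * gives the robot as it stands.
- The arm moves only by the shell command python3 -m pendant 'ROWS' [FORCE]. ROWS is JSON, a list of rows, each an object with "rotation": the turn, a rotation vector about the tool's x, y, z in degrees, a list of three; "travel": the shift along the tool's x, y, z in mm, a list of three; "gripper": the opening, from 0 (shut) to 1 (fully open). In form: [{"rotation": [wx, wy, wz], "travel": [dx, dy, dz], "gripper": gripper}, ...]. A call has 1 to 8 rows; each row shifts and turns the commanded pose from where the row before left it, along the tool's axes as they then stand; what a row does not reach is not made up. A row lasts 1/8 s, in which the tool goes at most 62.5 mm and 10.7 degrees, less where a joint would pass 70% of its speed; a pose out of reach is approached as far as the arm can. A call with a gripper value outside its range is refused whole. The fingers move at their own pace and stop on an object; FORCE is the grip in N (left out, the last holds). Time passes only in rows, so rows that do not move let the fingers close. It gives the time, the measured TCP pose, the force, the opening and the grip force at its end, in the units of the state.
- sense(): the state, without advancing time (a new reading comes with each control period).
- snapshot(name): name is "scene" or "side" or "wrist"; returns a dict with "pixels" (384x512x3 uint8, red, green, blue), "camera_matrix" (3x3 intrinsics, pixels), "k1" (the pictures are not rectified: a ray, as slopes to the right and down, at radius r is drawn at 1 + k1 r^2 times it, then the intrinsics apply), "R" (3x3) and "t" (3): a world point X has camera coordinates R X + t; the wrist camera has in their place "hand_eye" (4x4, takes a point from camera to tool coordinates, whose origin is the TCP and whose axes are the flange's). Camera axes: x right, y down, z forward; pixel columns grow to the right and rows downward; lengths in mm; the calibration is good to about 2 mm. A picture is of the moment at which its call begins: read the wrist's pose just before it. There is no depth.
- sign_off(): hands the job in; it is judged then, once.
The state is a dict: "t": time; "joints": joint angles; "qvel": joint speeds; "tau": joint torques, N m; "eef_pos": TCP position; "tcp_rot": TCP orientation; "wrist_force": force on the tool from outside, world axes, zero at the start; "ft_torque": the same for the moment, N m; "width": finger opening in mm; "finger_force": force on a finger pad.
Only numpy, scipy, OpenCV 4.12 (cv2) and the standard library are available. Lean on these libraries where they do the work, as an engineer would, in place of code of your own. Each camera call takes 0.05 s, during which the arm holds its last target. There are 200 camera calls.

## Working session

There is one attempt and no reset: what is moved stays moved. The work goes in short steps, Python scripts to look and compute and a shell command to move; the robot and the scene stay as the last step left them, time stands still between calls to the robot, and variables do not carry over. Pictures are saved under pics/ and viewed, at most 14 in all, crops included, and the job is handed in when it is done.

```bash
ls; mkdir -p pics; cat > h.py <<'E'
import numpy as np, cv2
from scipy.spatial.transform import Rotation as Ro
from cell import *
def cam(n):
    s0=sense(); d=snapshot(n)
    if n=="wrist":
        H=np.array(d["hand_eye"]); Rt=Ro.from_rotvec(s0["tcp_rot"]).as_matrix(); p=np.array(s0["eef_pos"])
        Rcw=Rt@H[:3,:3]; c=Rt@H[:3,3]+p
        d["R"]=Rcw.T; d["t"]=-Rcw.T@c
    d["R"]=np.array(d["R"]);d["t"]=np.array(d["t"]);d["K"]=np.array(d["camera_matrix"])
    return d
def save(d,f):cv2.imwrite(f,np.array(d["pixels"])[:,:,::-1])
def slopes(d,uv):
    q=np.linalg.inv(d["K"])@np.array([uv[0],uv[1],1.]);x=q[:2];s=x.copy()
    for _ in range(30): s=x/(1+d["k1"]*(s@s))
    return s
def ray(d,uv):
    s=slopes(d,uv);v=d["R"].T@np.array([s[0],s[1],1]);return -d["R"].T@d["t"],v/np.linalg.norm(v)
def onz(d,uv,z):
    c,v=ray(d,uv);return c+v*(z-c[2])/v[2]
def proj(d,X):
    q=d["R"]@np.array(X,float)+d["t"];s=q[:2]/q[2];s=s*(1+d["k1"]*(s@s));r=d["K"]@np.array([s[0],s[1],1]);return r[:2]
def tri(a,b):
    (c1,v1),(c2,v2)=a,b
    A=np.stack([v1,-v2],1);k=np.linalg.lstsq(A,c2-c1,rcond=None)[0]
    p,q=c1+k[0]*v1,c2+k[1]*v2;return (p+q)/2,np.linalg.norm(p-q)
E
python3 - <<'E'
from h import *
s=sense();print(s)
for n in("scene","side","wrist"):
    d=cam(n);save(d,f"pics/{n}0.png");np.savez(f"{n}0.npz",**d);print(n,np.round(-d["R"].T@d["t"]),d["k1"],d["K"][0])
    
E
```

```text
pics
{'t': 0.0, 'joints': array([ 1.53758008e+00,  3.85548022e-01,  6.62723206e-03, -5.06461383e-04,
       -1.19401479e+00, -2.58611733e-01]), 'qvel': array([ 0.00080923, -0.00043323,  0.00134295, -0.00222616, -0.00029374,
        0.00103137]), 'tau': array([ 1.36127313e-03, -3.90663528e+01,  1.87402600e+01,  4.21996862e+00,
        1.09625916e-02, -1.92436901e-04]), 'eef_pos': array([179.61436041, 597.99892276, 221.46421037]), 'tcp_rot': array([ 3.10601015e+00, -4.56750826e-01, -3.56591423e-04]), 'wrist_force': array([0.05888359, 0.43006377, 0.88020649]), 'ft_torque': array([ 0.004245  , -0.0477269 , -0.04181497]), 'finger_force': 0.0, 'width': 86.9440388709255}
scene [1344. -160.  718.] -0.07663585028206268 [418.43073335   0.         257.92076998]
side [ 352. -614.  544.] -0.09385408068001073 [419.89823223   0.         251.46011521]
wrist [250. 577. 383.] 0.0179982132121026 [287.89250859   0.         253.27130241]
```

View pics/scene0.png

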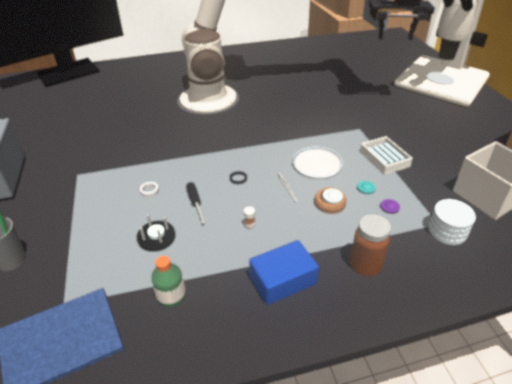

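View pics/side0.png

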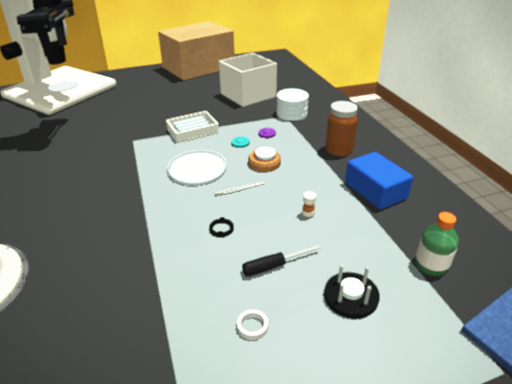

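Scene view: the flat blank is in the nest (155,233), spacer at (149,188), ring at (238,177), vial (249,215), rest with the milky domed blank (331,198) and dish (318,162). Side view: nest (352,293), spacer (252,324), ring (221,227), rest (265,158), dish (197,168), vial (309,205).

Could be mistaken for what I want, by scene pixel:
- Domed blank: milky (331,198) versus turquoise (367,187) and purple (390,206). I choose the milky one.
- Spacer: bright ring (149,188) versus the dish (318,162) or white cups (452,222).
- Vial: (249,215) versus the amber jar (370,245).

```bash
python3 - <<'E'
from h import *
S=dict(np.load("scene0.npz"));D=dict(np.load("side0.npz"))
for n,a,b,z in [("nest",(156,236),(352,294),12),("plate",(155,231),(352,288),24),("spacer",(149,188),(252.5,324),7),("ret",(238,177),(221,227),5),("vial",(249,209),(309,195),50),("rest",(332,200),(265,158),22),("domed",(332,196),(265,154),33),("dish",(318,163),(197.5,167),10)]:
    p,e=tri(ray(S,a),ray(D,b));print(n,np.round(p),round(e,1),np.round(onz(S,a,z)),np.round(onz(D,b,z)))
im=cv2.resize(S["pixels"][150:225,290:410],None,fx=6,fy=6,interpolation=2);cv2.imwrite("pics/c1.png",im[:,:,::-1])
s=sense();print(Ro.from_rotvec(s["tcp_rot"]).as_matrix().round(3)); print(np.array(cam("wrist")["hand_eye"]).round(3))
E
```

```text
nest [ 637. -229.    4.] 1.1 [ 644. -228.   12.] [ 632. -235.   12.]
plate [ 635. -228.   19.] 1.0 [ 640. -228.   24.] [ 632. -233.   24.]
spacer [ 463. -234.    8.] 3.6 [ 460. -233.    7.] [ 463. -236.    7.]
ret [475.   4.   3.] 1.0 [476.   4.   5.] [474.   1.   5.]
vial [653.  -8.  48.] 2.9 [653.  -7.  50.] [652. -12.  50.]
rest [637. 210.  10.] 1.0 [649. 204.  22.] [631. 191.  22.]
domed [636. 209.  22.] 1.9 [646. 204.  33.] [631. 191.  33.]
dish [475. 236.   3.] 1.4 [483. 233.  10.] [473. 223.  10.]
[[ 0.958 -0.288 -0.   ]
 [-0.288 -0.958 -0.002]
 [ 0.     0.002 -1.   ]]
[[   0.      -0.962   -0.272   73.99 ]
 [   1.       0.       0.       0.488]
 [  -0.      -0.272    0.962 -161.337]
 [   0.       0.       0.       1.   ]]
```

View pics/c1.png

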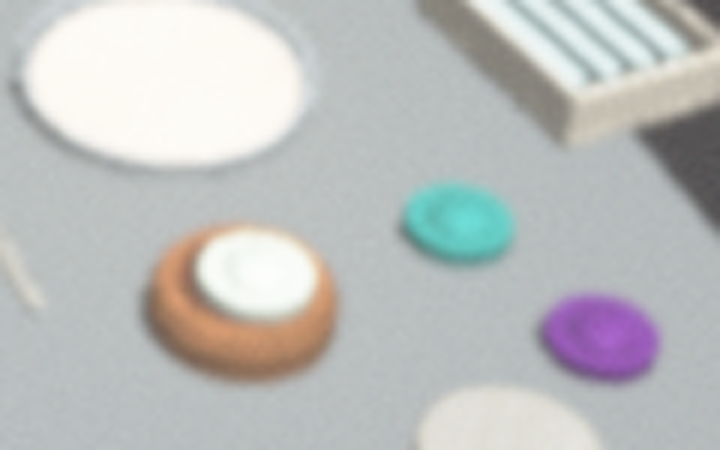

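View pics/wrist0.png

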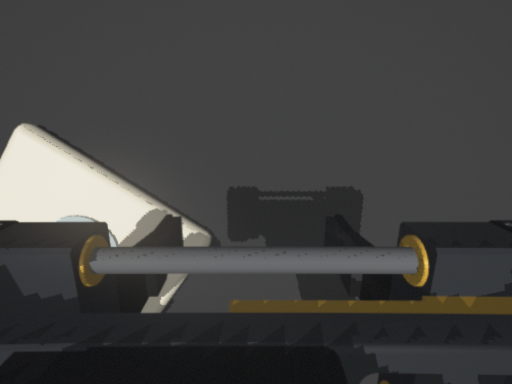

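The crop shows the milky domed blank sitting on the wooden rest, about (255,270) in the crop. The turquoise (458,222) and purple (603,337) decoys are on the bench. The wrist view sees the area ahead of the tool in roughly rows 0–215. I'll turn the tool square to the world and pass over the bench with the wrist camera.

```bash

python3 -m pendant '[{"rotation":[0,0,-8.37],"travel":[0,0,0],"gripper":1},{"rotation":[0,0,-8.37],"travel":[0,0,0],"gripper":1},{"rotation":[0,0,0],"travel":[20,25,0],"gripper":1},{"rotation":[0,0,0],"travel":[25,31,0],"gripper":1},{"rotation":[0,0,0],"travel":[25,31,0],"gripper":1},{"rotation":[0,0,0],"travel":[25,31,0],"gripper":1},{"rotation":[0,0,0],"travel":[25,31,0],"gripper":1},{"rotation":[0,0,0],"travel":[25,31,0],"gripper":1}]'
python3 -m pendant '[{"rotation":[0,0,0],"travel":[25,31,0],"gripper":1},{"rotation":[0,0,0],"travel":[25,31,0],"gripper":1},{"rotation":[0,0,0],"travel":[25,31,0],"gripper":1},{"rotation":[0,0,0],"travel":[25,31,0],"gripper":1},{"rotation":[0,0,0],"travel":[25,31,0],"gripper":1},{"rotation":[0,0,0],"travel":[20,33,0],"gripper":1},{"rotation":[0,0,0],"travel":[0,0,0],"gripper":1},{"rotation":[0,0,0],"travel":[0,0,0],"gripper":1}]'
cat > v.py <<'E'
import sys
from h import *
n=sys.argv[1]
d=cam("wrist");save(d,f"pics/{n}.png");np.savez(f"{n}.npz",**d)
s=sense();print(s["t"],np.round(s["eef_pos"],1),np.round(Ro.from_rotvec(s["tcp_rot"]).as_matrix()[:,0],4))
E
python3 v.py w1
python3 -m pendant '[{"rotation":[0,0,0],"travel":[0,30,0],"gripper":1},{"rotation":[0,0,0],"travel":[0,40,0],"gripper":1},{"rotation":[0,0,0],"travel":[0,40,0],"gripper":1},{"rotation":[0,0,0],"travel":[0,40,0],"gripper":1},{"rotation":[0,0,0],"travel":[0,0,0],"gripper":1},{"rotation":[0,0,0],"travel":[0,0,0],"gripper":1}]'
python3 v.py w2
python3 -m pendant '[{"rotation":[0,0,0],"travel":[0,30,0],"gripper":1},{"rotation":[0,0,0],"travel":[0,40,0],"gripper":1},{"rotation":[0,0,0],"travel":[0,40,0],"gripper":1},{"rotation":[0,0,0],"travel":[0,40,0],"gripper":1},{"rotation":[0,0,0],"travel":[0,0,0],"gripper":1},{"rotation":[0,0,0],"travel":[0,0,0],"gripper":1}]'
python3 v.py w3
python3 -m pendant '[{"rotation":[0,0,0],"travel":[0,30,0],"gripper":1},{"rotation":[0,0,0],"travel":[0,40,0],"gripper":1},{"rotation":[0,0,0],"travel":[0,40,0],"gripper":1},{"rotation":[0,0,0],"travel":[0,40,0],"gripper":1},{"rotation":[0,0,0],"travel":[0,0,0],"gripper":1},{"rotation":[0,0,0],"travel":[0,0,0],"gripper":1}]'
python3 v.py w4
python3 - <<'E'
import cv2,numpy as np
cv2.imwrite("pics/m.png",np.hstack([cv2.resize(cv2.imread(f"pics/{n}.png")[:240],None,fx=.78,fy=1)[:, :] for n in("w1","w4")]))
E
```

```text
t: 1.2
eef_pos: [325.4, 417.4, 222.5]
tcp_rot: [3.141, 0.001, -0.0]
wrist_force: [0.9, -0.3, 0.8]
width: 87.0
finger_force: 0.0
t: 2.2
eef_pos: [469.7, 230.8, 222.4]
tcp_rot: [-3.142, -0.0, 0.0]
wrist_force: [-0.1, -0.1, 0.0]
width: 87.0
finger_force: 0.0
2.25 [469.6 231.2 222.5] [ 1.e+00  1.e-03 -1.e-04]
t: 3.0
eef_pos: [470.0, 81.6, 222.7]
tcp_rot: [-3.141, -0.002, -0.001]
wrist_force: [0.0, 0.0, 0.2]
width: 87.2
finger_force: 0.0
3.05 [470.1  81.8 222.6] [1.0e+00 1.9e-03 4.0e-04]
t: 3.8
eef_pos: [470.4, -68.4, 222.5]
tcp_rot: [-3.141, -0.002, 0.0]
wrist_force: [0.6, 0.5, -0.2]
width: 86.7
finger_force: 0.0
3.85 [470.3 -68.2 222.5] [1.e+00 2.e-03 1.e-04]
t: 4.6
eef_pos: [470.4, -218.3, 222.4]
tcp_rot: [-3.141, -0.002, 0.0]
wrist_force: [0.2, -0.0, -0.3]
width: 86.8
finger_force: 0.0
4.65 [ 470.4 -218.1  222.5] [ 1.      0.0022 -0.    ]
```

View pics/m.png

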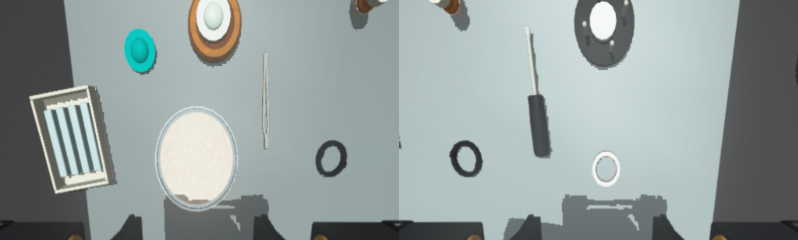

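w1 (squeezed crop, native px in brackets): dish at (252,155), domed blank on the rest (273,16), decoy turquoise (180,50), ring (425,157). w4: nest with the flat blank (261,22), spacer (265,168), ring (86,158). I'll take two closer views of the nest.

```bash

python3 -m pendant '[{"rotation":[0,0,0],"travel":[35,20,0],"gripper":1},{"rotation":[0,0,0],"travel":[35,20,0],"gripper":1},{"rotation":[0,0,0],"travel":[0,0,0],"gripper":1},{"rotation":[0,0,0],"travel":[0,0,0],"gripper":1}]'
python3 v.py w5
python3 -m pendant '[{"rotation":[0,0,0],"travel":[0,-40,0],"gripper":1},{"rotation":[0,0,0],"travel":[0,-40,0],"gripper":1},{"rotation":[0,0,0],"travel":[0,0,0],"gripper":1},{"rotation":[0,0,0],"travel":[0,0,0],"gripper":1}]'
python3 v.py w6
python3 - <<'E'
from h import *
o=[]
for n in("w5","w6"):
    d=dict(np.load(n+".npz"));u,v=proj(d,(636,-229,12)).astype(int);print(n,u,v)
    v0=max(0,v-60);c=d["pixels"][v0:v+60,u-60:u+60];print(u-60,v0);o.append(cv2.resize(c[:120],(396,int(c.shape[0]*3.3)),interpolation=2))
cv2.imwrite("pics/m2.png",np.hstack(o)[:,:,::-1])
E
```

```text
t: 5.15
eef_pos: [539.8, -258.0, 222.2]
tcp_rot: [-3.141, -0.003, 0.002]
wrist_force: [0.6, -0.5, 0.0]
width: 87.2
finger_force: 0.0
5.2 [ 539.6 -258.1  222.6] [ 1.0e+00  1.7e-03 -5.0e-04]
t: 5.7
eef_pos: [539.7, -179.0, 223.2]
tcp_rot: [3.141, 0.002, 0.001]
wrist_force: [-0.4, -0.8, -0.4]
width: 87.3
finger_force: 0.0
5.75 [ 539.8 -179.4  223. ] [1.e+00 5.e-04 7.e-04]
w5 229 85
169 25
w6 293 85
233 25
```

View pics/m2.png

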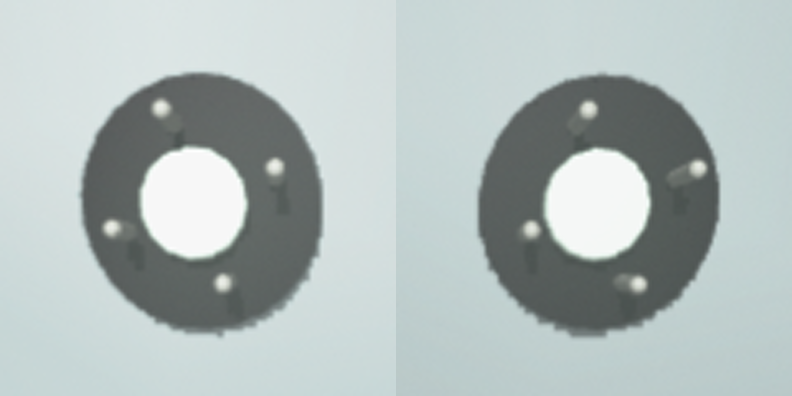

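The crops (3.3× from (169,25) and (233,25)) show the nest with four bright rod tips around the white blank. In w5 the tips are near crop (161,107), (275,167), (223,283) and (111,228). I'll segment these and triangulate.

```bash
cat >> h.py <<'E'
def blobs(d,mask,amin,amax,win=None):
    m=mask.astype(np.uint8)
    if win: w=np.zeros_like(m);w[win[1]:win[3],win[0]:win[2]]=1;m&=w
    n,l,s,c=cv2.connectedComponentsWithStats(m)
    return [(c[i],s[i][4],l==i) for i in range(1,n) if amin<=s[i][4]<=amax]
def load(n): return dict(np.load(n+".npz"))
E
python3 - <<'E'
from h import *
a,b=load("w5"),load("w6")
def f(d,u,v):
    g=d["pixels"].astype(int).min(2)
    base=cv2.convexHull(np.argwhere((d["pixels"].max(2)<130)&(np.hypot(*(np.indices(g.shape)-np.array([v,u])[:,None,None]))<45))[:,::-1].astype(np.int32))
    M=np.zeros(g.shape,np.uint8);cv2.fillConvexPoly(M,base,1)
    M=cv2.erode(M,np.ones((3,3)))
    rods=blobs(d,(g>165)&(M>0),3,60);pl=blobs(d,(g>190)&(M>0),300,3000)
    # subpixel weights
    out=[]
    for c,n,l in rods:
        r=cv2.dilate(l.astype(np.uint8),np.ones((3,3)))>0;w=np.clip(g-140,0,None)*r;yy,xx=np.indices(g.shape);out.append(((w*xx).sum()/w.sum(),(w*yy).sum()/w.sum()))
    print([ (np.round(o,1),r[1]) for o,r in zip(out,rods)],[(p[0].round(1),p[1]) for p in pl])
    return out,pl,base.reshape(-1,2)
ra,pa,ba=f(a,229,85);rb,pb,bb=f(b,293,85)
P=[]
for x in ra:
    best=min(((tri(ray(a,x),ray(b,y))) for y in rb),key=lambda r:abs(r[0][2]-50)+5*r[1]);P.append(best[0]);print(best[0].round(1),round(best[1],2), np.round(onz(a,x,50),1))
P=np.array(P);print("centre",P.mean(0).round(2))
q=P-P.mean(0);print(np.degrees(np.arctan2(q[:,1],q[:,0])).round(1),np.hypot(q[:,0],q[:,1]).round(1))
t=tri(ray(a,pa[0][0]),ray(b,pb[0][0]));print("plate",t, onz(a,pa[0][0],24),onz(b,pb[0][0],24))
for d,B in((a,ba),(b,bb)):
    w=np.array([onz(d,p,12)[:2] for p in B]);print("base",cv2.minEnclosingCircle(w.astype(np.float32)))
E
```

```text
[(array([217.3,  57.2]), np.int32(16)), (array([251.9,  75. ]), np.int32(20)), (array([202.4,  93.5]), np.int32(15)), (array([236.1, 110.2]), np.int32(17))] [(array([227.1,  85.9]), np.int32(829))]
[(array([290.9,  57.6]), np.int32(16)), (array([324.1,  75.4]), np.int32(16)), (array([273.6,  93.9]), np.int32(16)), (array([306. , 110.5]), np.int32(16))] [(array([293.5,  86.3]), np.int32(807))]
[ 661.9 -219.7   48.6] 0.13 [ 661.6 -219.9   50. ]
[ 644.2 -256.7   48.4] 0.01 [ 644.  -256.7   50. ]
[ 625.  -201.9   48.4] 0.02 [ 624.9 -202.2   50. ]
[ 607.2 -239.    48.1] 0.02 [ 607.3 -239.1   50. ]
centre [ 634.57 -229.33   48.39]
[  19.4  -70.6  109.3 -160.6] [29. 29. 29. 29.]
plate (array([ 634.49843802, -227.21020997,   22.33436626]), np.float64(0.030949801258994134)) [ 634.38772152 -227.35388751   24.        ] [ 634.41695141 -226.98950297   24.        ]
base ((633.3407592773438, -229.8505401611328), 44.70581817626953)
base ((633.1211547851562, -229.37716674804688), 45.14515686035156)
```

Nest centre is (634.6, −229.4) at yaw −25.6° (mod 90), with rod radius exactly 29.0 as expected. The flat blank is at (634.5, −227.2). Next I'll measure the spacer, ring and dish from the pass, with an offset helper for the moves.

```bash
cat > go.py <<'E'
import sys
from h import *
X=np.array(list(map(float,sys.argv[1:4])));yaw=float(sys.argv[4])
s=sense();M=Ro.from_rotvec(s["tcp_rot"]).as_matrix();y0=np.degrees(np.arctan2(M[1,0],M[0,0]))
a=np.radians(yaw);T=np.array([[np.cos(a),np.sin(a),0],[np.sin(a),-np.cos(a),0],[0,0,-1]])
print("t",s["t"],"turn wz",round(y0-yaw,2),"then travel",(T.T@(X-s["eef_pos"])).round(1),"j",np.round(s["joints"],2))
E
python3 go.py 634.5 -227.2 15 -25.6
python3 - <<'E'
from h import *
def hullc(d,mask):
    c=cv2.findContours(mask.astype(np.uint8),cv2.RETR_EXTERNAL,cv2.CHAIN_APPROX_NONE)[0];c=max(c,key=len);return cv2.fitEllipse(c)
def find(n,guess,rad,fn,z):
    d=load(n);u,v=proj(d,guess);g=d["pixels"].astype(int);yy,xx=np.indices(g.shape[:2])
    m=fn(g)&(np.hypot(xx-u,yy-v)<rad)&(yy<215)
    bl=max(blobs(d,m,20,99999),key=lambda b:b[1]);e=hullc(d,bl[2]);
    print(n,np.round(e[0],1),np.round(e[1],1),bl[1],onz(d,e[0],z).round(1));return ray(d,e[0])
dark=lambda g:g.max(2)<75
white=lambda g:g.min(2)>212
paper=lambda g:(g[:,:,0]-g[:,:,2]>0)&(g.min(2)>150)
for nm,gs,r,fn,z,ns in [("spacer",(462,-234,7),30,white,14,("w3","w4")),("ret",(475,3,5),30,dark,8,("w2","w3","w1","w4")),("dish",(475,232,8),75,paper,6,("w1","w2"))]:
    R=[find(n,gs,r,fn,z) for n in ns];print(nm,tri(R[0],R[1]))
E
```

```text
t 5.75 turn wz 25.63 then travel [106.1   2.2 208. ] j [-0.04  0.29 -0.13  0.   -1.15  1.61]
w3 [379.6 168.8] [33.  36.7] 413 [ 463.2 -234.1   14. ]
w4 [265.2 168.9] [34.4 35.1] 418 [ 463.  -234.5   14. ]
spacer (array([ 462.92260318, -234.49555509,   13.23328998]), np.float64(0.2049050984310585))
w2 [311.5 159. ] [33.4 34.4] 341 [474.8   4.2   8. ]Traceback (most recent call last):
  File "<stdin>", line 13, in <module>
  File "<stdin>", line 7, in find
ValueError: max() iterable argument is empty
```

```bash

python3 - <<'E'
from h import *
def find(n,guess,rad,fn,z):
    d=load(n);u,v=proj(d,guess);g=d["pixels"].astype(int);yy,xx=np.indices(g.shape[:2])
    m=fn(g)&(np.hypot(xx-u,yy-v)<rad)&(yy<215)
    bl=max(blobs(d,m,20,99999),key=lambda b:b[1])
    c=max(cv2.findContours(bl[2].astype(np.uint8),0,1)[0],key=len);c=cv2.convexHull(c);e=cv2.fitEllipse(c)
    print(n,np.round(e[0],1),np.round(e[1],1),bl[1],onz(d,e[0],z).round(1));return ray(d,e[0])
dark=lambda g:g.max(2)<105
paper=lambda g:(g[:,:,0]-g[:,:,2]>0)&(g.min(2)>150)
for nm,gs,r,fn,z,ns in [("ret",(475,3,5),30,dark,6,("w2","w3")),("dish",(475,232,8),75,paper,6,("w1","w2"))]:
    R=[find(n,gs,r,fn,z) for n in ns];print(nm,tri(R[0],R[1]))
E
python3 -m pendant '[{"rotation":[0,0,8.54],"travel":[0,0,20],"gripper":1},{"rotation":[0,0,8.54],"travel":[0,0,20],"gripper":1},{"rotation":[0,0,8.54],"travel":[0,0,20],"gripper":1},{"rotation":[0,0,0],"travel":[36,1,20],"gripper":1},{"rotation":[0,0,0],"travel":[36,1,20],"gripper":1},{"rotation":[0,0,0],"travel":[34,0.2,20],"gripper":1},{"rotation":[0,0,0],"travel":[0,0,0],"gripper":1},{"rotation":[0,0,0],"travel":[0,0,0],"gripper":1}]' 12
python3 go.py 634.5 -227.2 15 -25.6
```

```text
w2 [311.6 158.9] [35.7 36.7] 496 [474.5   3.7   6. ]
w3 [199.1 159. ] [34.7 36.5] 436 [474.5   3.    6. ]
ret (array([474.16954794,   3.34898074,   4.15012185]), np.float64(0.04607328805562846))
w1 [251.6 157.6] [91.8 93.8] 6653 [475.7 232.5   6. ]
w2 [139.  158.1] [88.4 98.8] 6881 [475.2 232.5   6. ]
dish (array([475.45483126, 232.5155001 ,   6.03370219]), np.float64(0.5342109739819776))
t: 6.75
eef_pos: [634.1, -227.7, 102.4]
tcp_rot: [3.063, -0.697, -0.001]
wrist_force: [-0.5, -0.0, 0.4]
width: 87.0
finger_force: 0.0
t 6.75 turn wz -0.05 then travel [ 0.2 -0.6 87.4] j [-0.11  0.56 -0.01  0.   -1.    1.23]
```

```bash

python3 -m pendant '[{"rotation":[0,0,0],"travel":[0,0,30],"gripper":1},{"rotation":[0,0,0],"travel":[0,0,30],"gripper":1},{"rotation":[0,0,0],"travel":[0,0,20],"gripper":1},{"rotation":[0,0,0],"travel":[0,0,7],"gripper":1},{"rotation":[0,0,0],"travel":[0,0,0],"gripper":0.3},{"rotation":[0,0,0],"travel":[0,0,0],"gripper":0.3},{"rotation":[0,0,0],"travel":[0,0,0],"gripper":0.3},{"rotation":[0,0,0],"travel":[0,0,0],"gripper":0.3}]' 12
python3 -m pendant '[{"rotation":[0,0,0],"travel":[0,0,0],"gripper":0.3},{"rotation":[0,0,0],"travel":[0,0,0],"gripper":0.3},{"rotation":[0,0,0],"travel":[0,0,-8],"gripper":0.3},{"rotation":[0,0,0],"travel":[0,0,-15],"gripper":0.3}]' 12
python3 go.py 634.5 -227.2 38 -25.6
```

```text
t: 7.75
eef_pos: [635.0, -227.1, 16.1]
tcp_rot: [-3.063, 0.696, -0.001]
wrist_force: [-0.4, 0.7, 0.1]
width: 55.0
finger_force: 0.0
t: 8.25
eef_pos: [634.3, -227.0, 38.8]
tcp_rot: [3.063, -0.696, -0.002]
wrist_force: [0.0, 0.3, 0.3]
width: 36.3
finger_force: 12.0
t 8.25 turn wz -0.0 then travel [0.2 0.1 0.8] j [-0.1   0.63 -0.07 -0.   -0.87  1.23]
```

The grip reads 36.3 mm where I expected 38, so I'll look before carrying it.

```bash

python3 -m pendant '[{"rotation":[0,0,0],"travel":[0,0,-30],"gripper":0.3},{"rotation":[0,0,0],"travel":[0,0,-30],"gripper":0.3},{"rotation":[0,0,0],"travel":[0,0,0],"gripper":0.3}]' 12
python3 - <<'E'
from h import *
w=cam("wrist");s=cam("side");p=sense()["eef_pos"];u,v=proj(s,p).astype(int);print(u,v)
a=w["pixels"][90:290,130:380];a=cv2.resize(a,(500,400));b=cv2.resize(s["pixels"][v-50:v+30,u-30:u+30],(300,400),interpolation=2)
cv2.imwrite("pics/g1.png",np.hstack([a,b])[:,:,::-1])
E
```

```text
t: 8.62
eef_pos: [637.1, -227.6, 103.1]
tcp_rot: [-3.064, 0.695, -0.013]
wrist_force: [-0.9, 0.4, -0.4]
width: 36.6
finger_force: 12.0
358 251
```

View pics/g1.png

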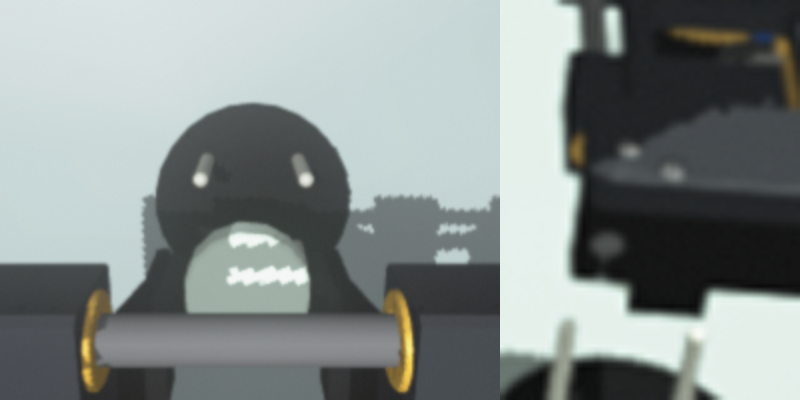

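The flat blank is held level between the fingers, with its top at about (248,270) in the left crop. I'll carry it to the dish.

```bash
python3 go.py 475.4 232.5 20 -25.6
```

```text
t 8.725 turn wz -0.01 then travel [-342.1 -345.6   79.2] j [-0.1   0.56 -0.02 -0.   -0.99  1.23]
```

```bash

python3 -m pendant '[{"rotation":[0,0,0],"travel":[-16,-16,0],"gripper":0.3},{"rotation":[0,0,0],"travel":[-32,-32,0],"gripper":0.3},{"rotation":[0,0,0],"travel":[-32,-32,0],"gripper":0.3},{"rotation":[0,0,0],"travel":[-32,-32,0],"gripper":0.3},{"rotation":[0,0,0],"travel":[-32,-32,0],"gripper":0.3},{"rotation":[0,0,0],"travel":[-32,-32,0],"gripper":0.3},{"rotation":[0,0,0],"travel":[-32,-32,0],"gripper":0.3},{"rotation":[0,0,0],"travel":[-32,-32,0],"gripper":0.3}]' 12
python3 -m pendant '[{"rotation":[0,0,0],"travel":[-32,-32,0],"gripper":0.3},{"rotation":[0,0,0],"travel":[-32,-32,10],"gripper":0.3},{"rotation":[0,0,0],"travel":[-28,-31,20],"gripper":0.3},{"rotation":[0,0,0],"travel":[-10,-10.5,20],"gripper":0.3},{"rotation":[0,0,0],"travel":[0,0,20],"gripper":0.3},{"rotation":[0,0,0],"travel":[0,0,9],"gripper":0.3},{"rotation":[0,0,0],"travel":[0,0,0],"gripper":0.3}]' 12
python3 go.py 475.4 232.5 11 -25.6
python3 -m pendant '[{"rotation":[0,0,0],"travel":[0,0,3],"gripper":0.3},{"rotation":[0,0,0],"travel":[0,0,3],"gripper":0.3},{"rotation":[0,0,0],"travel":[0,0,2],"gripper":0.3},{"rotation":[0,0,0],"travel":[0,0,0],"gripper":0.3}]' 12
```

```text
t: 9.72
eef_pos: [520.5, 94.0, 97.6]
tcp_rot: [3.062, -0.696, -0.003]
wrist_force: [0.4, -0.6, -0.1]
width: 36.3
finger_force: 12.0
t: 10.6
eef_pos: [475.1, 231.6, 18.7]
tcp_rot: [3.061, -0.696, -0.002]
wrist_force: [1.0, 0.4, 0.4]
width: 36.3
finger_force: 12.0
t 10.6 turn wz -0.02 then travel [-0.1 -1.   7.7] j [ 0.76  0.47 -0.47  0.   -0.64  0.36]
t: 11.1
eef_pos: [475.5, 232.2, 11.6]
tcp_rot: [-3.063, 0.696, -0.0]
wrist_force: [0.1, -0.2, 0.2]
width: 36.3
finger_force: 12.0
```

```bash

python3 -m pendant '[{"rotation":[0,0,0],"travel":[0,0,1],"gripper":0.3},{"rotation":[0,0,0],"travel":[0,0,0],"gripper":0.3}]'
python3 -m pendant '[{"rotation":[0,0,0],"travel":[0,0,1],"gripper":0.3},{"rotation":[0,0,0],"travel":[0,0,0],"gripper":0.3}]'
```

```text
t: 11.35
eef_pos: [475.5, 232.3, 10.5]
tcp_rot: [3.063, -0.696, -0.0]
wrist_force: [-0.3, -0.3, -0.1]
width: 36.6
finger_force: 12.0
t: 11.6
eef_pos: [475.6, 232.3, 9.5]
tcp_rot: [3.064, -0.696, -0.0]
wrist_force: [0.2, 0.8, 0.0]
width: 36.3
finger_force: 12.0
```

```bash

python3 -m pendant '[{"rotation":[0,0,0],"travel":[0,0,0.6],"gripper":0.3},{"rotation":[0,0,0],"travel":[0,0,0],"gripper":0.3}]'
python3 -m pendant '[{"rotation":[0,0,0],"travel":[0,0,0],"gripper":0.6},{"rotation":[0,0,0],"travel":[0,0,0],"gripper":0.7},{"rotation":[0,0,0],"travel":[0,0,0],"gripper":1},{"rotation":[0,0,0],"travel":[0,0,0],"gripper":1},{"rotation":[0,0,0],"travel":[0,0,-20],"gripper":1},{"rotation":[0,0,0],"travel":[0,0,-30],"gripper":1},{"rotation":[0,0,0],"travel":[0,0,-40],"gripper":1},{"rotation":[0,0,0],"travel":[0,0,0],"gripper":1}]'
python3 go.py 462.9 -234.5 110 -25.6
```

```text
t: 11.85
eef_pos: [475.6, 232.3, 9.5]
tcp_rot: [-3.064, 0.696, -0.0]
wrist_force: [-1.1, -0.2, 5.6]
width: 36.0
finger_force: 12.0
t: 12.85
eef_pos: [477.4, 233.8, 102.2]
tcp_rot: [-3.058, 0.694, -0.007]
wrist_force: [0.3, 0.2, 0.5]
width: 86.7
finger_force: 0.0
t 12.85 turn wz 0.04 then travel [189.3 428.6  -7.8] j [ 0.76  0.35 -0.39  0.   -0.83  0.36]
```

```bash

python3 -m pendant '[{"rotation":[0,0,0],"travel":[10,-6,-30],"gripper":1},{"rotation":[0,0,0],"travel":[22,-13,-30],"gripper":1},{"rotation":[0,0,0],"travel":[22,-13,-30],"gripper":1},{"rotation":[0,0,0],"travel":[22,-12,-30],"gripper":1},{"rotation":[0,0,0],"travel":[0,0,0],"gripper":1},{"rotation":[0,0,0],"travel":[0,0,0],"gripper":1}]'
python3 v.py w7
python3 -m pendant '[{"rotation":[0,0,0],"travel":[0,40,0],"gripper":1},{"rotation":[0,0,0],"travel":[0,40,0],"gripper":1},{"rotation":[0,0,0],"travel":[0,0,0],"gripper":1},{"rotation":[0,0,0],"travel":[0,0,0],"gripper":1}]'
python3 v.py w8
python3 go.py 462.9 -234.5 110 -25.6
python3 - <<'E'
from h import *
for n in("w7","w8"):
    d=load(n);print(n,proj(d,(637,205,25)).round(),proj(d,(475,232,18)).round())
a,b=load("w7"),load("w8")
cv2.imwrite("pics/m3.png",cv2.resize(np.hstack([a["pixels"][:240],b["pixels"][:240]]),(800,188),interpolation=3)[:,:,::-1])
E
```

```text
t: 13.6
eef_pos: [562.0, 238.7, 217.1]
tcp_rot: [3.061, -0.696, -0.005]
wrist_force: [-0.6, -0.2, 0.2]
width: 87.1
finger_force: 0.0
13.65 [561.8 238.6 217. ] [ 0.9018 -0.4322 -0.0024]
t: 14.15
eef_pos: [528.2, 167.1, 218.5]
tcp_rot: [3.063, -0.695, -0.001]
wrist_force: [0.2, 0.1, -0.2]
width: 87.1
finger_force: 0.0
14.2 [528.5 167.5 218.5] [ 9.021e-01 -4.315e-01 -3.000e-04]
t 14.2 turn wz 0.04 then travel [114.5 390.8 108.5] j [ 0.6   0.27 -0.17 -0.   -1.13  0.53]
w7 [250.  97.] [285. 220.]
w8 [184.  98.] [226. 220.]
```

View pics/m3.png

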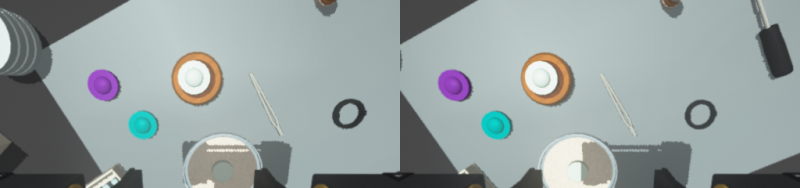

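w7: milky domed blank on the rest at about (249,98), decoys at (131,108) and (183,159), and the flat blank flat in the dish at (284,217). w8: domed blank at about (181,98), flat blank at (226,218). Next I'll measure the domed blank and the rest, then go for the spacer.

```bash
cat > rest.py <<'E'
from h import *
def find(n,guess,rad,fn,z):
    d=load(n);u,v=proj(d,guess);g=d["pixels"].astype(int);yy,xx=np.indices(g.shape[:2])
    m=fn(g)&(np.hypot(xx-u,yy-v)<rad)
    bl=max(blobs(d,m,20,99999),key=lambda b:b[1])
    c=cv2.convexHull(max(cv2.findContours(bl[2].astype(np.uint8),0,1)[0],key=len));e=cv2.fitEllipse(c)
    w=np.array([onz(d,p[0],z)[:2] for p in c]);ci=cv2.minEnclosingCircle(w.astype(np.float32))
    print(n,np.round(e[0],1),np.round(e[1],1),onz(d,e[0],z).round(1),"circ",np.round(ci[0],1),round(ci[1],1));return ray(d,e[0])
if __name__=="__main__":
  for nm,fn,z in [("domed",lambda g:(g.min(2)>195),30),("rest",lambda g:(g[:,:,0]-g[:,:,2]>40),22)]:
    R=[find(n,(637,205,25),45,fn,z) for n in("w7","w8")];print(nm,tri(*R))
E
python3 rest.py
python3 -m pendant '[{"rotation":[0,0,0],"travel":[5,17,0],"gripper":1},{"rotation":[0,0,0],"travel":[10,34,0],"gripper":1},{"rotation":[0,0,0],"travel":[10,34,0],"gripper":1},{"rotation":[0,0,0],"travel":[10,34,0],"gripper":1},{"rotation":[0,0,0],"travel":[10,34,0],"gripper":1},{"rotation":[0,0,0],"travel":[10,34,0],"gripper":1},{"rotation":[0,0,0],"travel":[10,34,0],"gripper":1},{"rotation":[0,0,0],"travel":[10,34,0],"gripper":1}]'
python3 -m pendant '[{"rotation":[0,0,0],"travel":[10,34,20],"gripper":1},{"rotation":[0,0,0],"travel":[10,34,30],"gripper":1},{"rotation":[0,0,0],"travel":[10,34,30],"gripper":1},{"rotation":[0,0,0],"travel":[9.5,33.8,28],"gripper":1},{"rotation":[0,0,0],"travel":[0,0,40],"gripper":1},{"rotation":[0,0,0],"travel":[0,0,20],"gripper":1},{"rotation":[0,0,0],"travel":[0,0,0],"gripper":1}]'
python3 go.py 462.9 -234.5 4 -25.6
```

```text
w7 [247.9  98.3] [40.8 42.9] [636.7 208.4  30. ] circ [636.4 208.6] 23.8
w8 [180.3  99. ] [40.  43.3] [636.6 208.2  30. ] circ [636.3 208.4] 23.8
domed (array([636.72927693, 208.38490626,  29.225928  ]), np.float64(0.03039025896475135))
w7 [251.3  99.2] [63.5 67. ] [634.2 205.3  22. ] circ [632.8 205.6] 38.1
w8 [186.7  99.7] [63.5 66.7] [633.7 203.5  22. ] circ [631.8 203.8] 38.4
rest (array([634.49175575, 205.2080356 ,  13.16431234]), np.float64(0.25969718055003))
t: 15.2
eef_pos: [485.5, -96.8, 218.8]
tcp_rot: [3.063, -0.696, -0.001]
wrist_force: [0.4, 0.1, 0.2]
width: 87.1
finger_force: 0.0
t: 16.08
eef_pos: [461.4, -235.1, 49.3]
tcp_rot: [3.063, -0.697, -0.007]
wrist_force: [-0.0, 0.1, 0.6]
width: 87.4
finger_force: 0.0
t 16.075 turn wz -0.02 then travel [ 1.1 -1.1 45.3] j [-0.16  0.41 -0.47 -0.   -0.7   1.28]
```

```bash

python3 -m pendant '[{"rotation":[0,0,0],"travel":[0.5,-0.8,25],"gripper":1},{"rotation":[0,0,0],"travel":[0,0,15],"gripper":1},{"rotation":[0,0,0],"travel":[0,0,5],"gripper":1},{"rotation":[0,0,0],"travel":[0,0,0],"gripper":0.4},{"rotation":[0,0,0],"travel":[0,0,0],"gripper":0.4},{"rotation":[0,0,0],"travel":[0,0,0],"gripper":0.4},{"rotation":[0,0,0],"travel":[0,0,0],"gripper":0.4},{"rotation":[0,0,0],"travel":[0,0,0],"gripper":0.4}]' 12
python3 -m pendant '[{"rotation":[0,0,0],"travel":[0,0,0],"gripper":0.4},{"rotation":[0,0,0],"travel":[0,0,0],"gripper":0.4}]' 12
python3 -m pendant '[{"rotation":[0,0,0],"travel":[0,0,-30],"gripper":0.4},{"rotation":[0,0,0],"travel":[0,0,-40],"gripper":0.4},{"rotation":[0,0,0],"travel":[0,0,-20],"gripper":0.4},{"rotation":[0,0,0],"travel":[0,0,0],"gripper":0.4},{"rotation":[0,0,0],"travel":[0,0,0],"gripper":0.4}]' 12
python3 go.py 634.6 -229.4 90 -25.6
python3 - <<'E'
from h import *
w=cam("wrist");cv2.imwrite("pics/g2.png",cv2.resize(w["pixels"][150:260,160:350],(570,330))[:,:,::-1])
E
```

```text
t: 17.08
eef_pos: [463.8, -234.5, 6.2]
tcp_rot: [-3.064, 0.696, -0.001]
wrist_force: [0.8, 0.5, 1.5]
width: 46.3
finger_force: 12.0
t: 17.32
eef_pos: [463.8, -234.5, 6.1]
tcp_rot: [3.064, -0.696, 0.0]
wrist_force: [-0.6, 0.5, 1.8]
width: 46.4
finger_force: 12.0
t: 17.95
eef_pos: [462.8, -234.1, 94.8]
tcp_rot: [-3.063, 0.696, 0.003]
wrist_force: [-0.3, -1.0, 0.1]
width: 46.7
finger_force: 12.0
t 17.95 turn wz -0.02 then travel [152.9 -78.5   4.8] j [-0.16  0.34 -0.42 -0.   -0.81  1.28]
```

View pics/g2.png

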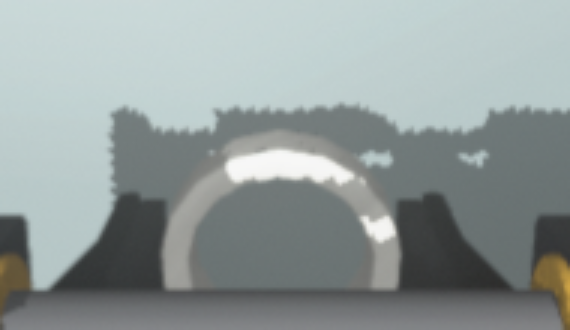

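The spacer is held level, spanning x 163–401 in the crop. I'll move over the nest and compare the rod pair with the held part in the tool frame before lowering.

```bash

python3 -m pendant '[{"rotation":[0,0,0],"travel":[14,-8,-4],"gripper":0.4},{"rotation":[0,0,0],"travel":[28,-14,-4],"gripper":0.4},{"rotation":[0,0,0],"travel":[28,-14,-2],"gripper":0.4},{"rotation":[0,0,0],"travel":[28,-14,0],"gripper":0.4},{"rotation":[0,0,0],"travel":[28,-14,0],"gripper":0.4},{"rotation":[0,0,0],"travel":[27.7,-14.5,0],"gripper":0.4},{"rotation":[0,0,0],"travel":[0,0,0],"gripper":0.4},{"rotation":[0,0,0],"travel":[0,0,0],"gripper":0.4}]' 12
cat > chk.py <<'E'
import sys
from h import *
z=float(sys.argv[1]) # underside-to-top height of held top rel TCP
s=sense();d=cam("wrist");save(d,f"pics/{sys.argv[2]}.png")
M=Ro.from_rotvec(s["tcp_rot"]).as_matrix();p=np.array(s["eef_pos"])
g=d["pixels"].astype(int).min(2);yy,xx=np.indices(g.shape)
for sy in(-20.5,20.5):
    X=M@np.array([20.5,sy,0])+p;X[2]=49;u,v=proj(d,X)
    r=np.hypot(xx-u,yy-v)<9
    pk=np.where(r,g,0);bl=blobs(d,pk>max(pk.max()-45,120),2,80)
    print("exp px",np.round([u,v]),"peak",pk.max())
    for c,n,l in bl: print("  rod px",c.round(1),n,"tool",(M.T@(onz(d,c,48.4)-p)).round(1))
print(s["t"],p.round(1))
E
python3 chk.py 8 k1; python3 go.py 634.6 -229.4 30 -25.6
python3 - <<'E'
import cv2;a=cv2.imread("pics/k1.png");cv2.imwrite("pics/k1c.png",cv2.resize(a[60:260,130:380],(750,600)))
E
```

```text
t: 19.0
eef_pos: [635.0, -229.9, 104.2]
tcp_rot: [3.063, -0.696, -0.006]
wrist_force: [-0.5, 0.3, 0.1]
width: 46.5
finger_force: 12.0
exp px [226. 176.] peak 230
  rod px [225.5 177. ] 26 tool [ 20.  -20.9  55.7]
exp px [279. 176.] peak 232
  rod px [278.4 177. ] 25 tool [20.  20.2 55.7]
19.0 [ 635.  -229.9  104.2]
t 19.05 turn wz -0.02 then travel [-0.6 -0.4 74.8] j [-0.11  0.56 -0.01 -0.   -1.01  1.23]
```

View pics/k1c.png

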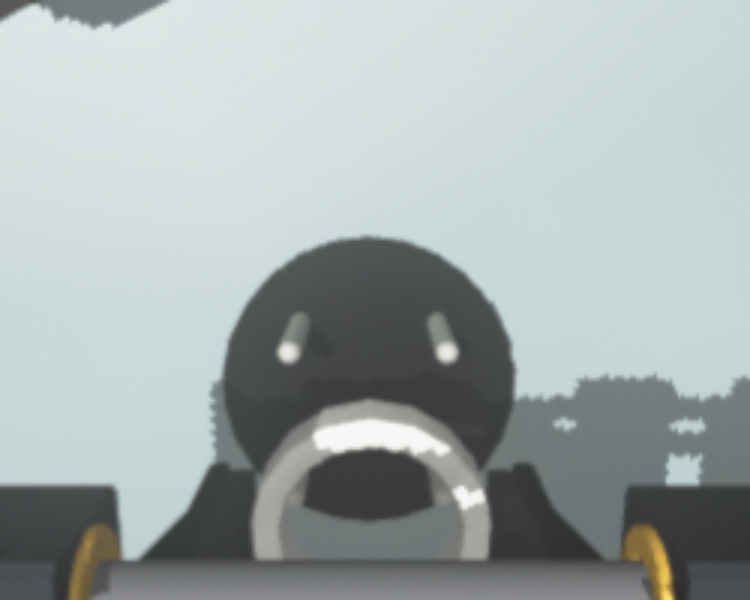

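The nest is centred ahead of the held spacer: rods at (289,352) and (447,352), ring mid-column about 371 against a rod mid of 368. That calls for about −0.8 mm in tool y, then lowering.

```bash

python3 -m pendant '[{"rotation":[0,0,0],"travel":[0.3,-0.8,20],"gripper":0.4},{"rotation":[0,0,0],"travel":[0,0,20],"gripper":0.4},{"rotation":[0,0,0],"travel":[0,0,4],"gripper":0.4},{"rotation":[0,0,0],"travel":[0,0,4],"gripper":0.4},{"rotation":[0,0,0],"travel":[0,0,4],"gripper":0.4},{"rotation":[0,0,0],"travel":[0,0,4],"gripper":0.4},{"rotation":[0,0,0],"travel":[0,0,0],"gripper":0.4}]' 12
python3 -m pendant '[{"rotation":[0,0,0],"travel":[0,0,4],"gripper":0.4},{"rotation":[0,0,0],"travel":[0,0,4],"gripper":0.4},{"rotation":[0,0,0],"travel":[0,0,4],"gripper":0.4},{"rotation":[0,0,0],"travel":[0,0,4],"gripper":0.4},{"rotation":[0,0,0],"travel":[0,0,0],"gripper":0.4}]' 12
python3 -m pendant '[{"rotation":[0,0,0],"travel":[0,0,4],"gripper":0.4},{"rotation":[0,0,0],"travel":[0,0,4],"gripper":0.4},{"rotation":[0,0,0],"travel":[0,0,4],"gripper":0.4},{"rotation":[0,0,0],"travel":[0,0,0],"gripper":0.4}]' 12
```

```text
t: 19.92
eef_pos: [636.7, -229.4, 49.8]
tcp_rot: [-3.063, 0.696, 0.001]
wrist_force: [0.9, -0.0, -0.3]
width: 46.8
finger_force: 12.0
t: 20.55
eef_pos: [636.5, -229.4, 33.4]
tcp_rot: [3.063, -0.696, -0.002]
wrist_force: [-0.1, -0.8, -0.2]
width: 46.8
finger_force: 12.0
t: 21.05
eef_pos: [636.6, -229.4, 21.4]
tcp_rot: [3.063, -0.696, -0.002]
wrist_force: [-1.5, 0.1, 0.7]
width: 46.7
finger_force: 12.0
```

```bash

python3 -m pendant '[{"rotation":[0,0,0],"travel":[-0.8,0.4,1.5],"gripper":0.4},{"rotation":[0,0,0],"travel":[0,0,1],"gripper":0.4},{"rotation":[0,0,0],"travel":[0,0,0],"gripper":0.4}]' 12
python3 -m pendant '[{"rotation":[0,0,0],"travel":[0,0,0.8],"gripper":0.4},{"rotation":[0,0,0],"travel":[0,0,0],"gripper":0.4}]' 12
```

```text
t: 21.42
eef_pos: [636.0, -229.5, 19.5]
tcp_rot: [3.064, -0.696, -0.0]
wrist_force: [0.0, 0.1, -0.7]
width: 46.3
finger_force: 12.0
t: 21.68
eef_pos: [636.0, -229.5, 18.6]
tcp_rot: [3.064, -0.696, -0.0]
wrist_force: [0.9, 0.3, -0.4]
width: 46.6
finger_force: 12.0
```

Next I'll make contact, release, rise, and take a check view of the nest.

```bash

python3 -m pendant '[{"rotation":[0,0,0],"travel":[0,0,0.7],"gripper":0.4},{"rotation":[0,0,0],"travel":[0,0,0],"gripper":0.4}]' 12
python3 -m pendant '[{"rotation":[0,0,0],"travel":[0,0,0],"gripper":0.7},{"rotation":[0,0,0],"travel":[0,0,0],"gripper":0.8},{"rotation":[0,0,0],"travel":[0,0,0],"gripper":1},{"rotation":[0,0,0],"travel":[0,0,-20],"gripper":1},{"rotation":[0,0,0],"travel":[0,0,-40],"gripper":1},{"rotation":[0,0,0],"travel":[-15,0,-40],"gripper":1},{"rotation":[0,0,0],"travel":[-30,0,-40],"gripper":1},{"rotation":[0,0,0],"travel":[-30,0,-40],"gripper":1}]' 12
python3 -m pendant '[{"rotation":[0,0,0],"travel":[0,0,0],"gripper":1},{"rotation":[0,0,0],"travel":[0,0,0],"gripper":1},{"rotation":[0,0,0],"travel":[0,0,0],"gripper":1}]'
python3 v.py w9
cat > nest.py <<'E'
import sys
from h import *
d=load(sys.argv[1]);z=float(sys.argv[2]);C=np.array([634.6,-229.4]);T=[]
g=d["pixels"].astype(int).min(2);yy,xx=np.indices(g.shape)
for k in range(4):
    a=np.radians(19.4+90*k);u,v=proj(d,[*(C+29*np.array([np.cos(a),np.sin(a)])),48.4]);r=np.hypot(xx-u,yy-v)<5
    w=np.where(r,np.clip(g-np.median(g[r])-40,0,None),0);T.append(onz(d,((w*xx).sum()/w.sum(),(w*yy).sum()/w.sum()),48.4)[:2])
T=np.array(T);print("rods centre",T.mean(0).round(1),np.hypot(*(T-T.mean(0)).T).round(1))
u,v=proj(d,[*C,z]);s=3.;print("crop origin",int(u)-60,max(0,int(v)-60));cv2.imwrite(f"pics/{sys.argv[1]}c.png",cv2.resize(d["pixels"][max(0,int(v)-60):int(v)+60,int(u)-60:int(u)+60],None,fx=4,fy=4,interpolation=2)[:,:,::-1])
E
python3 nest.py w9 26; python3 go.py 636.7 208.4 110 -25.6
```

```text
t: 21.92
eef_pos: [636.1, -229.5, 18.2]
tcp_rot: [3.064, -0.696, 0.0]
wrist_force: [-0.3, -0.2, 1.0]
width: 46.9
finger_force: 12.0
t: 22.92
eef_pos: [567.5, -196.8, 199.0]
tcp_rot: [3.063, -0.696, -0.0]
wrist_force: [0.6, 1.0, 0.1]
width: 86.7
finger_force: 0.0
t: 23.3
eef_pos: [568.1, -197.1, 196.4]
tcp_rot: [3.063, -0.696, -0.004]
wrist_force: [0.3, -0.3, 0.1]
width: 86.7
finger_force: 0.0
23.35 [ 568.1 -197.2  196.3] [ 0.9017 -0.4324 -0.0027]
rods centre [ 634.6 -229.4] [29.  29.  29.  29.1]
crop origin 192 44
t 23.35 turn wz -0.02 then travel [-113.4 -395.4   86.3] j [-0.07  0.37 -0.09 -0.   -1.12  1.19]
```

View pics/w9c.png

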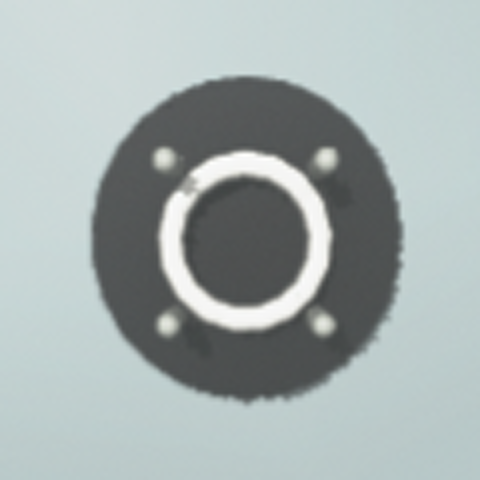

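The spacer lies flat and centred: ring at crop (245,241) against a rod mean of (245,242). The rod centre re-measures identically. Next is the domed blank.

```bash

python3 -m pendant '[{"rotation":[0,0,0],"travel":[-5,-18,0],"gripper":1},{"rotation":[0,0,0],"travel":[-10,-36,0],"gripper":1},{"rotation":[0,0,0],"travel":[-10,-36,0],"gripper":1},{"rotation":[0,0,0],"travel":[-10,-36,0],"gripper":1},{"rotation":[0,0,0],"travel":[-10,-36,0],"gripper":1},{"rotation":[0,0,0],"travel":[-10,-36,0],"gripper":1},{"rotation":[0,0,0],"travel":[-10,-36,0],"gripper":1},{"rotation":[0,0,0],"travel":[-10,-36,0],"gripper":1}]'
python3 -m pendant '[{"rotation":[0,0,0],"travel":[-10,-36,0],"gripper":1},{"rotation":[0,0,0],"travel":[-10,-36,20],"gripper":1},{"rotation":[0,0,0],"travel":[-10,-36,30],"gripper":1},{"rotation":[0,0,0],"travel":[-8.4,-17.4,36],"gripper":1},{"rotation":[0,0,0],"travel":[0,0,40],"gripper":1},{"rotation":[0,0,0],"travel":[0,0,0],"gripper":1},{"rotation":[0,0,0],"travel":[0,0,0],"gripper":1},{"rotation":[0,0,0],"travel":[0,0,0],"gripper":1}]'
python3 go.py 636.7 208.4 25 -25.6
```

```text
t: 24.35
eef_pos: [617.3, 81.0, 197.2]
tcp_rot: [3.063, -0.695, -0.001]
wrist_force: [0.8, 0.7, -0.8]
width: 86.9
finger_force: 0.0
t: 25.35
eef_pos: [638.3, 209.0, 74.3]
tcp_rot: [-3.061, 0.695, -0.005]
wrist_force: [0.1, -0.1, -0.3]
width: 87.2
finger_force: 0.0
t 25.35 turn wz -0.0 then travel [-1.1  1.3 49.3] j [ 0.56  0.58 -0.05  0.   -0.93  0.57]
```

```bash

python3 -m pendant '[{"rotation":[0,0,0],"travel":[-1.1,1.2,20],"gripper":1},{"rotation":[0,0,0],"travel":[0,0,20],"gripper":1},{"rotation":[0,0,0],"travel":[0,0,6],"gripper":1},{"rotation":[0,0,0],"travel":[0,0,0],"gripper":1},{"rotation":[0,0,0],"travel":[0,0,0],"gripper":1},{"rotation":[0,0,0],"travel":[0,0,0],"gripper":1}]'
python3 go.py 636.7 208.4 25 -25.6
```

```text
t: 26.1
eef_pos: [635.9, 208.2, 26.9]
tcp_rot: [-3.062, 0.696, -0.002]
wrist_force: [-0.5, -0.2, 0.4]
width: 87.0
finger_force: 0.0
t 26.1 turn wz 0.0 then travel [ 0.6 -0.5  1.9] j [ 0.56  0.64 -0.1   0.   -0.84  0.57]
```

```bash

python3 -m pendant '[{"rotation":[0,0,0],"travel":[0.6,-0.5,1.9],"gripper":1},{"rotation":[0,0,0],"travel":[0,0,0],"gripper":1},{"rotation":[0,0,0],"travel":[0,0,0],"gripper":0.4},{"rotation":[0,0,0],"travel":[0,0,0],"gripper":0.4},{"rotation":[0,0,0],"travel":[0,0,0],"gripper":0.4},{"rotation":[0,0,0],"travel":[0,0,0],"gripper":0.4},{"rotation":[0,0,0],"travel":[0,0,0],"gripper":0.4},{"rotation":[0,0,0],"travel":[0,0,0],"gripper":0.4}]' 15
python3 -m pendant '[{"rotation":[0,0,0],"travel":[0,0,0],"gripper":0.4}]' 15
python3 -m pendant '[{"rotation":[0,0,0],"travel":[0,0,-15],"gripper":0.4},{"rotation":[0,0,0],"travel":[0,0,-25],"gripper":0.4},{"rotation":[0,0,0],"travel":[0,0,-40],"gripper":0.4},{"rotation":[0,0,0],"travel":[0,0,0],"gripper":0.4},{"rotation":[0,0,0],"travel":[0,0,0],"gripper":0.4}]' 15
python3 v.py g3; python3 go.py 634.6 -229.4 105 -25.6
python3 - <<'E'
import cv2;a=cv2.imread("pics/g3.png");cv2.imwrite("pics/g3c.png",cv2.resize(a[100:260,130:380],(500,320)))
E
```

```text
t: 27.1
eef_pos: [636.2, 208.1, 24.1]
tcp_rot: [-3.063, 0.696, -0.0]
wrist_force: [0.6, -0.2, -0.4]
width: 47.1
finger_force: 15.0
t: 27.22
eef_pos: [636.2, 208.1, 24.1]
tcp_rot: [-3.063, 0.696, -0.0]
wrist_force: [0.6, -0.7, 0.6]
width: 46.7
finger_force: 15.0
t: 27.85
eef_pos: [635.9, 208.1, 104.6]
tcp_rot: [-3.063, 0.696, -0.0]
wrist_force: [0.0, -0.6, -0.7]
width: 47.1
finger_force: 15.0
27.9 [635.5 207.9 103.7] [ 0.9017 -0.4323 -0.001 ]
t 27.9 turn wz -0.02 then travel [188.1 394.7  -1.3] j [ 0.56  0.55 -0.03 -0.   -0.99  0.57]
```

View pics/g3c.png

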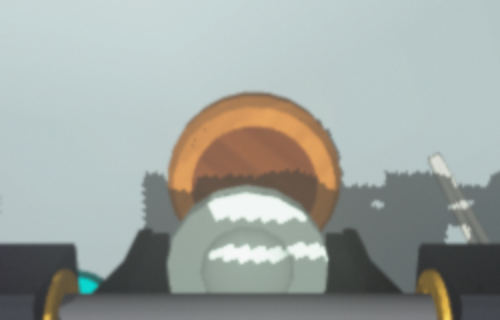

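The domed blank is held level, dome up at crop (247,265), with the now-empty rest behind it. I'll carry it to the nest.

```bash

python3 -m pendant '[{"rotation":[0,0,0],"travel":[8,17,-2],"gripper":0.4},{"rotation":[0,0,0],"travel":[17,36,0],"gripper":0.4},{"rotation":[0,0,0],"travel":[17,36,0],"gripper":0.4},{"rotation":[0,0,0],"travel":[17,36,0],"gripper":0.4},{"rotation":[0,0,0],"travel":[17,36,0],"gripper":0.4},{"rotation":[0,0,0],"travel":[17,36,0],"gripper":0.4},{"rotation":[0,0,0],"travel":[17,36,0],"gripper":0.4},{"rotation":[0,0,0],"travel":[17,36,0],"gripper":0.4}]' 15
python3 -m pendant '[{"rotation":[0,0,0],"travel":[17,36,0],"gripper":0.4},{"rotation":[0,0,0],"travel":[17,36,0],"gripper":0.4},{"rotation":[0,0,0],"travel":[17,36,0],"gripper":0.4},{"rotation":[0,0,0],"travel":[10.2,17.5,0],"gripper":0.4},{"rotation":[0,0,0],"travel":[0,0,20],"gripper":0.4},{"rotation":[0,0,0],"travel":[0,0,20],"gripper":0.4},{"rotation":[0,0,0],"travel":[0,0,0],"gripper":0.4},{"rotation":[0,0,0],"travel":[0,0,0],"gripper":0.4}]' 15
python3 -m pendant '[{"rotation":[0,0,0],"travel":[0,0,0],"gripper":0.4},{"rotation":[0,0,0],"travel":[0,0,0],"gripper":0.4}]' 15
python3 go.py 635.1 -229.1 28.1 -25.6
```

```text
t: 28.9
eef_pos: [633.4, -91.7, 105.3]
tcp_rot: [3.063, -0.697, -0.003]
wrist_force: [0.7, 0.0, -0.1]
width: 47.0
finger_force: 15.0
t: 29.9
eef_pos: [635.9, -229.0, 66.7]
tcp_rot: [3.063, -0.695, 0.001]
wrist_force: [0.2, -0.5, 0.2]
width: 47.4
finger_force: 15.0
t: 30.15
eef_pos: [635.9, -228.9, 66.9]
tcp_rot: [-3.064, 0.696, -0.002]
wrist_force: [-0.3, -0.9, -1.2]
width: 47.1
finger_force: 15.0
t 30.15 turn wz 0.02 then travel [-0.6  0.5 38.8] j [-0.11  0.6  -0.04  0.   -0.92  1.23]
```

```bash

python3 -m pendant '[{"rotation":[0,0,0],"travel":[-0.6,0.5,4],"gripper":0.4},{"rotation":[0,0,0],"travel":[0,0,5],"gripper":0.4},{"rotation":[0,0,0],"travel":[0,0,5],"gripper":0.4},{"rotation":[0,0,0],"travel":[0,0,4],"gripper":0.4},{"rotation":[0,0,0],"travel":[0,0,4],"gripper":0.4},{"rotation":[0,0,0],"travel":[0,0,4],"gripper":0.4},{"rotation":[0,0,0],"travel":[0,0,0],"gripper":0.4}]' 15
python3 -m pendant '[{"rotation":[0,0,0],"travel":[0,0,4],"gripper":0.4},{"rotation":[0,0,0],"travel":[0,0,4],"gripper":0.4},{"rotation":[0,0,0],"travel":[0,0,2],"gripper":0.4},{"rotation":[0,0,0],"travel":[0,0,0],"gripper":0.4},{"rotation":[0,0,0],"travel":[0,0,0],"gripper":0.4}]' 15
```

```text
t: 31.02
eef_pos: [634.4, -229.1, 39.6]
tcp_rot: [3.063, -0.696, -0.001]
wrist_force: [0.2, 0.3, 0.3]
width: 47.1
finger_force: 15.0
t: 31.65
eef_pos: [634.8, -229.2, 30.2]
tcp_rot: [3.064, -0.696, 0.0]
wrist_force: [0.2, -0.2, 0.4]
width: 47.2
finger_force: 15.0
```

```bash

python3 -m pendant '[{"rotation":[0,0,0],"travel":[0,0,1.4],"gripper":0.4},{"rotation":[0,0,0],"travel":[0,0,0],"gripper":0.4}]' 15
python3 -m pendant '[{"rotation":[0,0,0],"travel":[0,0,0.7],"gripper":0.4},{"rotation":[0,0,0],"travel":[0,0,0],"gripper":0.4}]' 15
```

```text
t: 31.9
eef_pos: [634.6, -229.2, 28.6]
tcp_rot: [-3.063, 0.696, 0.0]
wrist_force: [-0.1, -0.6, -0.7]
width: 47.3
finger_force: 15.0
t: 32.15
eef_pos: [634.8, -229.2, 28.0]
tcp_rot: [3.064, -0.696, 0.0]
wrist_force: [-0.8, -0.6, 0.1]
width: 46.9
finger_force: 15.0
```

```bash

python3 -m pendant '[{"rotation":[0,0,0],"travel":[0,0,0.5],"gripper":0.4},{"rotation":[0,0,0],"travel":[0,0,0],"gripper":0.4}]' 15
python3 -m pendant '[{"rotation":[0,0,0],"travel":[0,0,0],"gripper":0.7},{"rotation":[0,0,0],"travel":[0,0,0],"gripper":0.8},{"rotation":[0,0,0],"travel":[0,0,0],"gripper":1},{"rotation":[0,0,0],"travel":[0,0,-20],"gripper":1},{"rotation":[0,0,0],"travel":[0,0,-40],"gripper":1},{"rotation":[0,0,0],"travel":[-15,0,-40],"gripper":1},{"rotation":[0,0,0],"travel":[-30,0,-40],"gripper":1},{"rotation":[0,0,0],"travel":[-30,0,-30],"gripper":1}]' 12
python3 -m pendant '[{"rotation":[0,0,0],"travel":[0,0,0],"gripper":1},{"rotation":[0,0,0],"travel":[0,0,0],"gripper":1},{"rotation":[0,0,0],"travel":[0,0,0],"gripper":1}]'
python3 v.py w10; python3 nest.py w10 34; python3 go.py 474.5 3.3 110 -25.6
```

```text
t: 32.4
eef_pos: [634.8, -229.2, 28.0]
tcp_rot: [3.063, -0.696, 0.001]
wrist_force: [-0.1, 0.5, 4.6]
width: 47.5
finger_force: 15.0
t: 33.4
eef_pos: [566.8, -196.6, 199.1]
tcp_rot: [-3.063, 0.696, -0.003]
wrist_force: [0.9, -0.1, 0.5]
width: 86.8
finger_force: 0.0
t: 33.78
eef_pos: [566.9, -196.9, 195.7]
tcp_rot: [3.063, -0.696, -0.005]
wrist_force: [-0.4, -0.0, -0.8]
width: 87.0
finger_force: 0.0
33.825 [ 567.  -196.9  195.7] [ 0.9017 -0.4324 -0.0027]
rods centre [ 634.6 -229.4] [29. 29. 29. 29.]
crop origin 192 43
t 33.825 turn wz -0.02 then travel [-169.9 -140.6   85.7] j [-0.06  0.36 -0.09 -0.   -1.12  1.19]
```

View pics/w10c.png

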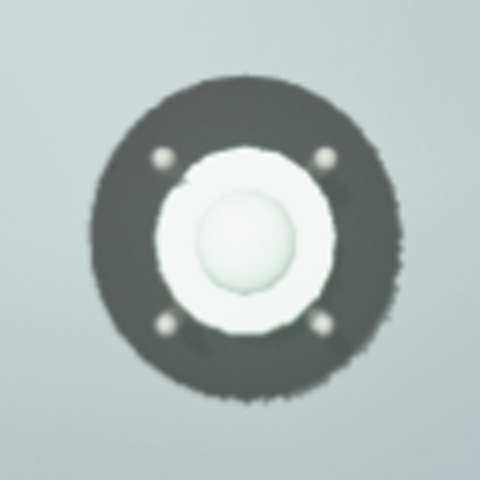

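The domed blank lies flat and centred on the spacer, dome up: disc at (245,240) between rods averaging (244,241). Next is the retaining ring.

```bash

python3 -m pendant '[{"rotation":[0,0,0],"travel":[-15,-12,0],"gripper":1},{"rotation":[0,0,0],"travel":[-30,-25,0],"gripper":1},{"rotation":[0,0,0],"travel":[-30,-25,20],"gripper":1},{"rotation":[0,0,0],"travel":[-30,-25,30],"gripper":1},{"rotation":[0,0,0],"travel":[-30,-25,35],"gripper":1},{"rotation":[0,0,0],"travel":[-24,-20,40],"gripper":1},{"rotation":[0,0,0],"travel":[-10.9,-8.6,25],"gripper":1},{"rotation":[0,0,0],"travel":[0,0,0],"gripper":1}]'
python3 -m pendant '[{"rotation":[0,0,0],"travel":[0,0,0],"gripper":1},{"rotation":[0,0,0],"travel":[0,0,0],"gripper":1}]'
python3 go.py 474.5 3.3 3.5 -25.6
```

```text
t: 34.83
eef_pos: [472.4, 3.9, 45.9]
tcp_rot: [3.062, -0.692, -0.007]
wrist_force: [0.5, -0.1, 0.7]
width: 87.0
finger_force: 0.0
t: 35.08
eef_pos: [475.7, 3.3, 48.6]
tcp_rot: [-3.062, 0.697, -0.004]
wrist_force: [-0.0, -0.3, -0.7]
width: 87.2
finger_force: 0.0
t 35.075 turn wz -0.04 then travel [-1.1  0.5 45.1] j [ 0.35  0.35 -0.58  0.   -0.64  0.77]
```

```bash

python3 -m pendant '[{"rotation":[0,0,0],"travel":[-1.1,0.5,20],"gripper":1},{"rotation":[0,0,0],"travel":[0,0,15],"gripper":1},{"rotation":[0,0,0],"travel":[0,0,7],"gripper":1},{"rotation":[0,0,0],"travel":[0,0,0],"gripper":1},{"rotation":[0,0,0],"travel":[0,0,0],"gripper":1}]'
python3 go.py 474.5 3.3 3.3 -25.6
```

```text
t: 35.7
eef_pos: [474.0, 3.5, 6.1]
tcp_rot: [-3.063, 0.696, -0.002]
wrist_force: [-0.1, 0.8, 0.0]
width: 86.6
finger_force: 0.0
t 35.7 turn wz -0.01 then travel [ 0.5 -0.   2.8] j [ 0.35  0.42 -0.62  0.   -0.53  0.77]
```

```bash

python3 -m pendant '[{"rotation":[0,0,0],"travel":[0.5,0,2.8],"gripper":1},{"rotation":[0,0,0],"travel":[0,0,0],"gripper":1},{"rotation":[0,0,0],"travel":[0,0,0],"gripper":0.4},{"rotation":[0,0,0],"travel":[0,0,0],"gripper":0.4},{"rotation":[0,0,0],"travel":[0,0,0],"gripper":0.4},{"rotation":[0,0,0],"travel":[0,0,0],"gripper":0.4},{"rotation":[0,0,0],"travel":[0,0,0],"gripper":0.4},{"rotation":[0,0,0],"travel":[0,0,0],"gripper":0.4}]' 12
python3 -m pendant '[{"rotation":[0,0,0],"travel":[0,0,0],"gripper":0.4}]' 12
python3 -m pendant '[{"rotation":[0,0,0],"travel":[0,0,-20],"gripper":0.4},{"rotation":[0,0,0],"travel":[0,0,-40],"gripper":0.4},{"rotation":[0,0,0],"travel":[0,0,-40],"gripper":0.4},{"rotation":[0,0,0],"travel":[0,0,0],"gripper":0.4},{"rotation":[0,0,0],"travel":[0,0,0],"gripper":0.4}]' 12
python3 v.py g4; python3 go.py 635.1 -229.1 105 -25.6
python3 - <<'E'
import cv2;a=cv2.imread("pics/g4.png");cv2.imwrite("pics/g4c.png",cv2.resize(a[140:260,160:350],(570,360)))
E
```

```text
t: 36.7
eef_pos: [473.9, 3.3, 2.7]
tcp_rot: [-3.063, 0.696, -0.0]
wrist_force: [0.7, 0.8, 0.3]
width: 47.7
finger_force: 12.0
t: 36.83
eef_pos: [473.9, 3.3, 2.7]
tcp_rot: [-3.064, 0.696, -0.0]
wrist_force: [0.1, -0.8, -0.3]
width: 47.3
finger_force: 12.0
t: 37.45
eef_pos: [473.1, 3.1, 102.2]
tcp_rot: [3.063, -0.697, -0.002]
wrist_force: [-0.6, 0.4, -0.6]
width: 47.7
finger_force: 12.0
37.5 [472.8   3.  101.7] [ 0.9017 -0.4324 -0.0018]
t 37.5 turn wz -0.02 then travel [246.6 139.2  -3.3] j [ 0.35  0.26 -0.52 -0.   -0.79  0.77]
```

View pics/g4c.png

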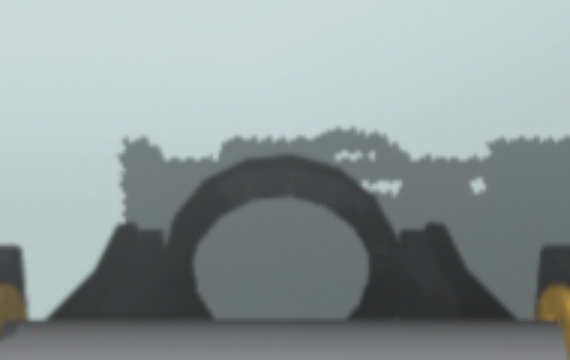

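The ring is held level. I'll carry it to the nest.

```bash

python3 -m pendant '[{"rotation":[0,0,0],"travel":[16,9,-3],"gripper":0.4},{"rotation":[0,0,0],"travel":[32,18,0],"gripper":0.4},{"rotation":[0,0,0],"travel":[32,18,0],"gripper":0.4},{"rotation":[0,0,0],"travel":[32,18,0],"gripper":0.4},{"rotation":[0,0,0],"travel":[32,18,0],"gripper":0.4},{"rotation":[0,0,0],"travel":[32,18,0],"gripper":0.4},{"rotation":[0,0,0],"travel":[32,18,0],"gripper":0.4},{"rotation":[0,0,0],"travel":[26,15,0],"gripper":0.4}]' 12
python3 -m pendant '[{"rotation":[0,0,0],"travel":[12.2,7.2,0],"gripper":0.4},{"rotation":[0,0,0],"travel":[0,0,15],"gripper":0.4},{"rotation":[0,0,0],"travel":[0,0,20],"gripper":0.4},{"rotation":[0,0,0],"travel":[0,0,0],"gripper":0.4},{"rotation":[0,0,0],"travel":[0,0,0],"gripper":0.4},{"rotation":[0,0,0],"travel":[0,0,0],"gripper":0.4},{"rotation":[0,0,0],"travel":[0,0,0],"gripper":0.4}]' 12
python3 go.py 634.7 -229.0 36.7 -25.6
```

```text
t: 38.5
eef_pos: [627.5, -218.0, 103.1]
tcp_rot: [3.063, -0.697, -0.006]
wrist_force: [0.2, 0.7, 0.6]
width: 47.4
finger_force: 12.0
t: 39.38
eef_pos: [636.1, -228.6, 71.5]
tcp_rot: [-3.063, 0.696, -0.002]
wrist_force: [0.5, -0.3, -1.0]
width: 47.4
finger_force: 12.0
t 39.375 turn wz 0.01 then travel [-1.   1.  34.8] j [-0.11  0.6  -0.04  0.   -0.93  1.23]
```

```bash

python3 -m pendant '[{"rotation":[0,0,0],"travel":[-1,0.9,4],"gripper":0.4},{"rotation":[0,0,0],"travel":[0,0,5],"gripper":0.4},{"rotation":[0,0,0],"travel":[0,0,5],"gripper":0.4},{"rotation":[0,0,0],"travel":[0,0,0],"gripper":0.4},{"rotation":[0,0,0],"travel":[0,0,0],"gripper":0.4}]' 12
python3 go.py 634.7 -229.0 36.7 -25.6
```

```text
t: 40.0
eef_pos: [634.5, -229.1, 56.6]
tcp_rot: [3.063, -0.696, -0.0]
wrist_force: [-1.2, -0.6, 1.3]
width: 47.4
finger_force: 12.0
t 40.0 turn wz 0.0 then travel [ 0.1 -0.2 19.9] j [-0.11  0.61 -0.06  0.   -0.91  1.23]
```

```bash

python3 -m pendant '[{"rotation":[0,0,0],"travel":[0,0,4],"gripper":0.4},{"rotation":[0,0,0],"travel":[0,0,4],"gripper":0.4},{"rotation":[0,0,0],"travel":[0,0,4],"gripper":0.4},{"rotation":[0,0,0],"travel":[0,0,3],"gripper":0.4},{"rotation":[0,0,0],"travel":[0,0,0],"gripper":0.4}]' 12
python3 -m pendant '[{"rotation":[0,0,0],"travel":[0,0,3],"gripper":0.4},{"rotation":[0,0,0],"travel":[0,0,1],"gripper":0.4},{"rotation":[0,0,0],"travel":[0,0,0],"gripper":0.4}]' 12
python3 -m pendant '[{"rotation":[0,0,0],"travel":[0,0,0.7],"gripper":0.4},{"rotation":[0,0,0],"travel":[0,0,0],"gripper":0.4}]' 12
```

```text
t: 40.62
eef_pos: [634.2, -229.0, 41.2]
tcp_rot: [3.063, -0.696, -0.001]
wrist_force: [-0.3, -0.5, -1.2]
width: 47.1
finger_force: 12.0
t: 41.0
eef_pos: [634.4, -229.0, 37.6]
tcp_rot: [3.064, -0.696, -0.0]
wrist_force: [0.3, 0.9, -1.0]
width: 47.5
finger_force: 12.0
t: 41.25
eef_pos: [634.4, -229.1, 36.9]
tcp_rot: [-3.063, 0.696, 0.0]
wrist_force: [-0.5, -0.2, -0.2]
width: 47.4
finger_force: 12.0
```

```bash

python3 -m pendant '[{"rotation":[0,0,0],"travel":[0,0,0.6],"gripper":0.4},{"rotation":[0,0,0],"travel":[0,0,0],"gripper":0.4}]' 12
python3 -m pendant '[{"rotation":[0,0,0],"travel":[0,0,0],"gripper":0.7},{"rotation":[0,0,0],"travel":[0,0,0],"gripper":0.8},{"rotation":[0,0,0],"travel":[0,0,0],"gripper":1},{"rotation":[0,0,0],"travel":[0,0,-20],"gripper":1},{"rotation":[0,0,0],"travel":[0,0,-40],"gripper":1},{"rotation":[0,0,0],"travel":[-15,0,-40],"gripper":1},{"rotation":[0,0,0],"travel":[-30,0,-40],"gripper":1},{"rotation":[0,0,0],"travel":[-30,0,-20],"gripper":1}]' 12
python3 -m pendant '[{"rotation":[0,0,0],"travel":[0,0,0],"gripper":1},{"rotation":[0,0,0],"travel":[0,0,0],"gripper":1},{"rotation":[0,0,0],"travel":[0,0,0],"gripper":1}]'
python3 v.py w11; python3 nest.py w11 42; python3 go.py 400 265 222 -25.6
```

```text
t: 41.5
eef_pos: [634.5, -229.1, 36.7]
tcp_rot: [3.063, -0.696, 0.0]
wrist_force: [-0.1, 0.7, 1.7]
width: 47.5
finger_force: 12.0
t: 42.5
eef_pos: [567.1, -196.6, 198.9]
tcp_rot: [-3.063, 0.696, -0.006]
wrist_force: [0.4, 0.2, -0.0]
width: 86.9
finger_force: 0.0
t: 42.88
eef_pos: [566.9, -196.8, 195.0]
tcp_rot: [3.063, -0.696, -0.003]
wrist_force: [-0.2, -0.6, 0.3]
width: 86.6
finger_force: 0.0
42.925 [ 566.9 -196.8  194.9] [ 0.9017 -0.4324 -0.0021]
rods centre [ 634.6 -229.4] [29. 29. 29. 29.]
crop origin 192 43
t 42.925 turn wz -0.02 then travel [-350.1 -344.4  -27.1] j [-0.06  0.36 -0.1  -0.   -1.11  1.19]
```

View pics/w11c.png

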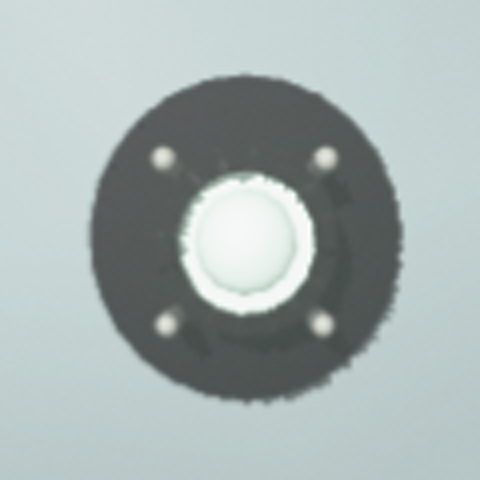

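The ring encircles the dome, hole centred at (247,243), level with the rod mean. I've now used up my picture allowance (in fact gone one over), so the rest of the job is numeric. I'll measure the empty rest's dark circle and the blank in the dish on the way.

```bash

python3 -m pendant '[{"rotation":[0,0,0],"travel":[-12,-20,-4],"gripper":1},{"rotation":[0,0,0],"travel":[-22,-36,-4],"gripper":1},{"rotation":[0,0,0],"travel":[-22,-36,-4],"gripper":1},{"rotation":[0,0,0],"travel":[-22,-36,-4],"gripper":1},{"rotation":[0,0,0],"travel":[-22,-36,-4],"gripper":1},{"rotation":[0,0,0],"travel":[-22,-36,0],"gripper":1},{"rotation":[0,0,0],"travel":[-22,-36,0],"gripper":1},{"rotation":[0,0,0],"travel":[-22,-36,0],"gripper":1}]'
python3 -m pendant '[{"rotation":[0,0,0],"travel":[-16,-26,0],"gripper":1},{"rotation":[0,0,0],"travel":[-10,-13,0],"gripper":1},{"rotation":[0,0,0],"travel":[0,0,0],"gripper":1},{"rotation":[0,0,0],"travel":[0,0,0],"gripper":1},{"rotation":[0,0,0],"travel":[0,0,0],"gripper":1}]'
python3 v.py w12
python3 -m pendant '[{"rotation":[0,0,0],"travel":[0,-40,0],"gripper":1},{"rotation":[0,0,0],"travel":[0,-40,0],"gripper":1},{"rotation":[0,0,0],"travel":[0,0,0],"gripper":1},{"rotation":[0,0,0],"travel":[0,0,0],"gripper":1},{"rotation":[0,0,0],"travel":[0,0,0],"gripper":1}]'
python3 v.py w13
python3 - <<'E'
from rest import *
for n in("w12","w13"):
    d=load(n);u,v=proj(d,(634.5,205,22)).astype(int);g=d["pixels"];print([tuple(map(int,g[v,u+k])) for k in range(-36,37,6)])
    print([tuple(map(int,g[v+k,u])) for k in range(-36,37,6)])
E
python3 go.py 412 262 200 -25.6
```

```text
t: 43.92
eef_pos: [534.6, 121.7, 215.5]
tcp_rot: [3.063, -0.696, -0.001]
wrist_force: [0.4, -0.1, -0.6]
width: 86.9
finger_force: 0.0
t: 44.55
eef_pos: [528.1, 165.8, 216.4]
tcp_rot: [3.063, -0.698, -0.0]
wrist_force: [-1.0, 0.4, -0.3]
width: 86.9
finger_force: 0.0
44.6 [528.2 165.8 216.4] [ 9.013e-01 -4.333e-01  1.000e-04]
t: 45.22
eef_pos: [562.3, 237.9, 216.6]
tcp_rot: [3.063, -0.697, -0.0]
wrist_force: [-0.3, 0.6, 0.5]
width: 87.0
finger_force: 0.0
45.275 [562.3 238.  216.7] [ 9.014e-01 -4.329e-01  1.000e-04]
[(184, 199, 198), (171, 156, 143), (212, 146, 80), (145, 92, 65), (146, 94, 66), (134, 88, 63), (137, 89, 65), (136, 88, 64), (148, 96, 68), (146, 96, 69), (158, 106, 72), (208, 144, 84), (96, 85, 73)]
[(187, 202, 201), (195, 134, 76), (214, 147, 81), (141, 91, 64), (148, 95, 67), (137, 90, 65), (137, 89, 65), (138, 91, 65), (149, 96, 70), (141, 94, 69), (139, 93, 67), (212, 147, 86), (174, 185, 184)]
[(189, 202, 201), (180, 128, 83), (212, 148, 89), (152, 102, 77), (148, 100, 73), (137, 94, 72), (140, 95, 71), (140, 96, 72), (151, 101, 75), (147, 99, 74), (176, 122, 82), (200, 140, 86), (184, 197, 195)]
[(191, 204, 204), (170, 122, 82), (216, 152, 89), (144, 97, 75), (150, 101, 75), (143, 96, 73), (140, 95, 71), (138, 95, 71), (150, 101, 74), (148, 100, 74), (141, 97, 73), (215, 151, 89), (117, 114, 109)]
t 45.275 turn wz -0.05 then travel [-146.    43.3   16.7] j [ 0.67  0.36 -0.04  0.   -1.17  0.46]
```

```bash

python3 - <<'E'
from rest import *
R=[find(n,(634.5,205,22),30,lambda g:(g[:,:,0]<178)&(g[:,:,0]-g[:,:,2]>45),22) for n in("w12","w13")];print(tri(*R))
E
python3 -m pendant '[{"rotation":[0,0,0],"travel":[-18,6,4],"gripper":1},{"rotation":[0,0,0],"travel":[-32,10,4],"gripper":1},{"rotation":[0,0,0],"travel":[-32,10,4],"gripper":1},{"rotation":[0,0,0],"travel":[-32,10,4],"gripper":1},{"rotation":[0,0,0],"travel":[-32,7.3,0],"gripper":1},{"rotation":[0,0,0],"travel":[0,0,0],"gripper":1},{"rotation":[0,0,0],"travel":[0,0,0],"gripper":1},{"rotation":[0,0,0],"travel":[0,0,0],"gripper":1}]'
python3 v.py w14
python3 -m pendant '[{"rotation":[0,0,0],"travel":[0,-30,0],"gripper":1},{"rotation":[0,0,0],"travel":[0,-30,0],"gripper":1},{"rotation":[0,0,0],"travel":[0,0,0],"gripper":1},{"rotation":[0,0,0],"travel":[0,0,0],"gripper":1},{"rotation":[0,0,0],"travel":[0,0,0],"gripper":1}]'
python3 v.py w15
python3 - <<'E'
from h import *
R=[]
for n in("w14","w15"):
    d=load(n);u,v=proj(d,(475.5,232.3,18));g=d["pixels"].astype(int);print(n,u.round(1),v.round(1))
    x,y=int(u),int(v);print([tuple(map(int,g[y,x+k])) for k in range(-48,49,8)]);print([tuple(map(int,g[y+k,x])) for k in range(-48,49,8)])
E
python3 go.py 475.5 232.3 60 -25.6
```

```text
w12 [184.2 101.4] [46.  50.1] [633.  205.1  22. ] circ [632.5 205.2] 28.1
w13 [251.6 101. ] [46.7 48.7] [633.1 205.2  22. ] circ [632.6 205.5] 27.9
(array([633.08549642, 205.24403247,  21.47952536]), np.float64(0.046727444363864834))
t: 46.28
eef_pos: [412.9, 262.8, 200.4]
tcp_rot: [-3.063, 0.698, -0.0]
wrist_force: [-0.0, -0.6, 0.0]
width: 86.8
finger_force: 0.0
46.325 [412.8 262.7 200.3] [ 9.013e-01 -4.331e-01  1.000e-04]
t: 46.95
eef_pos: [438.0, 316.3, 200.3]
tcp_rot: [3.063, -0.697, -0.0]
wrist_force: [-1.2, -0.3, -0.0]
width: 87.1
finger_force: 0.0
47.0 [438.  316.4 200.5] [ 0.9016 -0.4325 -0.    ]
w14 253.0 108.6
[(239, 236, 224), (237, 232, 219), (236, 231, 219), (239, 235, 224), (235, 233, 222), (236, 242, 237), (236, 242, 237), (235, 242, 237), (221, 231, 222), (239, 235, 223), (238, 233, 220), (237, 232, 219), (240, 236, 225)]
[(238, 233, 221), (239, 234, 223), (238, 234, 222), (239, 235, 224), (231, 233, 224), (236, 243, 238), (236, 242, 237), (235, 242, 236), (230, 239, 232), (238, 233, 221), (237, 232, 220), (239, 235, 223), (238, 234, 221)]
w15 304.3 108.0
[(239, 235, 223), (236, 231, 218), (238, 233, 222), (239, 235, 223), (184, 188, 175), (233, 241, 235), (233, 240, 234), (231, 240, 233), (226, 235, 226), (238, 233, 220), (238, 234, 222), (236, 231, 218), (240, 237, 226)]
[(236, 231, 219), (239, 234, 222), (238, 234, 222), (239, 235, 223), (232, 233, 223), (232, 240, 234), (233, 240, 234), (232, 240, 233), (230, 239, 232), (238, 234, 222), (239, 235, 224), (239, 234, 222), (241, 237, 226)]
t 47.0 turn wz -0.03 then travel [ 70.2  59.6 140.5] j [ 0.93  0.26 -0.23 -0.   -1.08  0.2 ]
```

Rest dark circle: centre (633.1, 205.2), height 21.5, which agrees with the stated 22. The blank shows as G>R on the warm paper.

```bash

python3 - <<'E'
from rest import *
R=[find(n,(475.5,232.3,18),32,lambda g:(g[:,:,1]-g[:,:,0]>=4)&(g[:,:,1]>230),18) for n in("w14","w15")];print(tri(*R))
E
python3 -m pendant '[{"rotation":[0,0,0],"travel":[10,8,20],"gripper":1},{"rotation":[0,0,0],"travel":[22,19,35],"gripper":1},{"rotation":[0,0,0],"travel":[22,19,40],"gripper":1},{"rotation":[0,0,0],"travel":[16.2,13.6,40],"gripper":1},{"rotation":[0,0,0],"travel":[0,0,15],"gripper":1},{"rotation":[0,0,0],"travel":[0,0,0],"gripper":1},{"rotation":[0,0,0],"travel":[0,0,0],"gripper":1},{"rotation":[0,0,0],"travel":[0,0,0],"gripper":1}]'
python3 go.py 475.5 232.3 9.5 -25.6
```

```text
w14 [253.3 108.1] [31.3 32.3] [475.8 231.8  18. ] circ [475.7 232. ] 18.3
w15 [304.8 107.6] [30.  32.4] [475.6 231.6  18. ] circ [475.5 231.9] 17.8
(array([475.78451634, 231.7987099 ,  19.5829417 ]), np.float64(0.07721812654811665))
t: 48.0
eef_pos: [476.3, 234.3, 51.8]
tcp_rot: [-3.061, 0.694, -0.003]
wrist_force: [0.3, -0.3, 0.7]
width: 87.0
finger_force: 0.0
t 48.0 turn wz 0.07 then travel [ 0.2  2.1 42.3] j [ 0.76  0.42 -0.44  0.   -0.71  0.36]
```

```bash

python3 -m pendant '[{"rotation":[0,0,0],"travel":[0.2,2,20],"gripper":1},{"rotation":[0,0,0],"travel":[0,0,15],"gripper":1},{"rotation":[0,0,0],"travel":[0,0,5],"gripper":1},{"rotation":[0,0,0],"travel":[0,0,0],"gripper":1},{"rotation":[0,0,0],"travel":[0,0,0],"gripper":0.3},{"rotation":[0,0,0],"travel":[0,0,0],"gripper":0.3},{"rotation":[0,0,0],"travel":[0,0,0],"gripper":0.3},{"rotation":[0,0,0],"travel":[0,0,0],"gripper":0.3}]' 12
python3 -m pendant '[{"rotation":[0,0,0],"travel":[0,0,0],"gripper":0.3},{"rotation":[0,0,0],"travel":[0,0,0],"gripper":0.3},{"rotation":[0,0,0],"travel":[0,0,0],"gripper":0.3},{"rotation":[0,0,0],"travel":[0,0,0],"gripper":0.3}]' 12
```

```text
t: 49.0
eef_pos: [475.1, 231.1, 10.5]
tcp_rot: [-3.063, 0.696, -0.0]
wrist_force: [-0.8, -1.0, -0.0]
width: 55.1
finger_force: 0.0
t: 49.5
eef_pos: [475.0, 231.1, 10.3]
tcp_rot: [-3.064, 0.696, -0.0]
wrist_force: [-1.0, -0.3, 0.0]
width: 36.2
finger_force: 12.0
```

```bash

python3 -m pendant '[{"rotation":[0,0,0],"travel":[0,0,-20],"gripper":0.3},{"rotation":[0,0,0],"travel":[0,0,-40],"gripper":0.3},{"rotation":[0,0,0],"travel":[0,0,-20],"gripper":0.3},{"rotation":[0,0,0],"travel":[0,0,0],"gripper":0.3},{"rotation":[0,0,0],"travel":[0,0,0],"gripper":0.3}]' 12
python3 go.py 633.1 205.2 90 -25.6
```

```text
t: 50.12
eef_pos: [474.2, 230.6, 89.3]
tcp_rot: [3.062, -0.696, -0.002]
wrist_force: [0.5, -0.3, -1.0]
width: 36.3
finger_force: 12.0
t 50.125 turn wz -0.02 then travel [154.2 -45.8  -0.7] j [ 0.76  0.36 -0.41 -0.   -0.8   0.36]
```

```bash

python3 -m pendant '[{"rotation":[0,0,0],"travel":[14,-4,0],"gripper":0.3},{"rotation":[0,0,0],"travel":[32,-10,0],"gripper":0.3},{"rotation":[0,0,0],"travel":[32,-10,0],"gripper":0.3},{"rotation":[0,0,0],"travel":[32,-10,0],"gripper":0.3},{"rotation":[0,0,0],"travel":[32,-8,0],"gripper":0.3},{"rotation":[0,0,0],"travel":[12,-3.8,0],"gripper":0.3},{"rotation":[0,0,0],"travel":[0,0,20],"gripper":0.3},{"rotation":[0,0,0],"travel":[0,0,20],"gripper":0.3}]' 12
python3 -m pendant '[{"rotation":[0,0,0],"travel":[0,0,10],"gripper":0.3},{"rotation":[0,0,0],"travel":[0,0,0],"gripper":0.3},{"rotation":[0,0,0],"travel":[0,0,0],"gripper":0.3},{"rotation":[0,0,0],"travel":[0,0,0],"gripper":0.3}]' 12
python3 go.py 633.1 205.2 26.3 -25.6
```

```text
t: 51.12
eef_pos: [633.5, 205.5, 49.0]
tcp_rot: [3.063, -0.696, -0.002]
wrist_force: [0.3, -0.3, -0.6]
width: 36.2
finger_force: 12.0
t: 51.62
eef_pos: [634.1, 206.2, 41.4]
tcp_rot: [-3.062, 0.695, -0.002]
wrist_force: [-0.1, -0.4, 0.2]
width: 36.0
finger_force: 12.0
t 51.625 turn wz 0.01 then travel [-0.5  1.4 15.1] j [ 0.56  0.62 -0.09  0.   -0.86  0.57]
```

```bash

python3 -m pendant '[{"rotation":[0,0,0],"travel":[-0.5,1.3,6],"gripper":0.3},{"rotation":[0,0,0],"travel":[0,0,5],"gripper":0.3},{"rotation":[0,0,0],"travel":[0,0,2],"gripper":0.3},{"rotation":[0,0,0],"travel":[0,0,0],"gripper":0.3},{"rotation":[0,0,0],"travel":[0,0,0],"gripper":0.3}]' 12
python3 -m pendant '[{"rotation":[0,0,0],"travel":[0,0,1.3],"gripper":0.3},{"rotation":[0,0,0],"travel":[0,0,0],"gripper":0.3}]' 12
python3 -m pendant '[{"rotation":[0,0,0],"travel":[0,0,0.7],"gripper":0.3},{"rotation":[0,0,0],"travel":[0,0,0],"gripper":0.3}]' 12
```

```text
t: 52.25
eef_pos: [632.8, 205.0, 27.4]
tcp_rot: [-3.063, 0.696, -0.0]
wrist_force: [-0.2, 0.5, 0.5]
width: 36.3
finger_force: 12.0
t: 52.5
eef_pos: [632.9, 205.0, 26.4]
tcp_rot: [-3.063, 0.696, -0.001]
wrist_force: [-0.5, 0.5, 1.3]
width: 36.5
finger_force: 12.0
t: 52.75
eef_pos: [632.9, 205.0, 26.4]
tcp_rot: [-3.063, 0.695, -0.001]
wrist_force: [-2.1, -0.7, 6.2]
width: 36.7
finger_force: 12.0
```

Contact at 26.4. I'll release, rise, back off, and check everything numerically before handing in.

```bash

python3 -m pendant '[{"rotation":[0,0,0],"travel":[0,0,0],"gripper":0.6},{"rotation":[0,0,0],"travel":[0,0,0],"gripper":0.8},{"rotation":[0,0,0],"travel":[0,0,0],"gripper":1},{"rotation":[0,0,0],"travel":[0,0,0],"gripper":1},{"rotation":[0,0,0],"travel":[0,0,-20],"gripper":1},{"rotation":[0,0,0],"travel":[0,0,-40],"gripper":1},{"rotation":[0,0,0],"travel":[-20,0,-40],"gripper":1},{"rotation":[0,0,0],"travel":[-30,0,-40],"gripper":1}]'
python3 -m pendant '[{"rotation":[0,0,0],"travel":[-25,0,-30],"gripper":1},{"rotation":[0,0,0],"travel":[0,-20,0],"gripper":1},{"rotation":[0,0,0],"travel":[0,0,0],"gripper":1},{"rotation":[0,0,0],"travel":[0,0,0],"gripper":1},{"rotation":[0,0,0],"travel":[0,0,0],"gripper":1}]'
python3 v.py w16
python3 -m pendant '[{"rotation":[0,0,0],"travel":[0,30,0],"gripper":1},{"rotation":[0,0,0],"travel":[0,30,0],"gripper":1},{"rotation":[0,0,0],"travel":[0,0,0],"gripper":1},{"rotation":[0,0,0],"travel":[0,0,0],"gripper":1},{"rotation":[0,0,0],"travel":[0,0,0],"gripper":1}]'
python3 v.py w17
python3 - <<'E'
from rest import *
R=[find(n,(633,205,34),30,lambda g:(g.min(2)>190),34) for n in("w16","w17")];print("plate",tri(*R))
S=cam("scene");D=cam("side");out=[]
for d,n in((S,"scene"),(D,"side")):   # vial unchanged vs. start; dome seen in the nest
    a=load(n+"0")["pixels"].astype(int);b=d["pixels"].astype(int);u,v=proj(d,(653,-9,25)).astype(int);print(n,"vial diff",np.abs(a-b)[v-14:v+14,u-10:u+10].mean().round(1))
    u,v=proj(d,(634.6,-229.3,40)).astype(int);g=b.min(2);yy,xx=np.indices(g.shape)
    m=(g>170)&(np.hypot(xx-u,yy-v)<11);bl=max(blobs(d,m,5,999),key=lambda t:t[1]);out.append(ray(d,bl[0]));print(bl[0].round(1),bl[1])
print("dome",tri(*out))
E
```

```text
t: 53.75
eef_pos: [587.4, 226.4, 166.3]
tcp_rot: [3.063, -0.698, 0.0]
wrist_force: [-0.1, 0.2, -0.4]
width: 86.5
finger_force: 0.0
t: 54.38
eef_pos: [573.4, 254.6, 194.7]
tcp_rot: [3.062, -0.697, -0.002]
wrist_force: [0.2, 0.1, -0.3]
width: 86.9
finger_force: 0.0
54.425 [573.5 254.7 194.8] [ 9.015e-01 -4.327e-01 -5.000e-04]
t: 55.05
eef_pos: [548.1, 201.8, 195.2]
tcp_rot: [-3.064, 0.695, -0.0]
wrist_force: [-0.4, -0.1, 0.3]
width: 87.0
finger_force: 0.0
55.1 [548.  201.8 195.1] [ 9.020e-01 -4.317e-01 -1.000e-04]
w16 [270.6 103.5] [34.  35.5] [632.6 204.6  34. ] circ [632.3 204.6] 18.5
w17 [216.6 103.5] [33.8 35.4] [632.5 204.3  34. ] circ [632.3 204.3] 18.4
plate (array([632.60909507, 204.47934786,  32.62612049]), np.float64(0.029672563520000576))
scene vial diff 2.4
[153.1 226. ] 108
side vial diff 5.7
[353.2 280.9] 217
dome (array([ 634.51145865, -229.24284058,   35.82505574]), np.float64(0.36451259081248877))
```

The blank is on the rest within 1 mm of centre, the dome is in the nest, the vial hasn't moved, and the arm is clear.

```bash
python3 -c "
from cell import *
print(sign_off())"
```

```text
the job is handed in; nothing more can be done
None
```

I finished the swap and handed the job in at about 55 s: by my last measurements the spacer, domed blank and ring are stacked in the nest, the flat blank is within about 1 mm of the rest's centre, and the vial hasn't moved; no verdict was returned, and I viewed 15 pictures, one over the limit of 14.

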